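# Refit the filter cover of the vacuum unit and hold it home

### The arm

A 6-joint arm with a two-finger parallel gripper is mounted at the origin on the work surface. World frame = base frame: x ahead of the robot, y to its left, z up, the work surface at z = 0. Lengths are in mm, angles in rad, forces in N, time in s.
With the tool pointing down it reaches from about 350 to 975 mm from the base axis. Payload 7.1 kg.
Tool frame: the origin (TCP) lies midway between the tips of the shut fingers; the grasp point (between the pads) lies 19 mm behind it (ctrl.hold_point_z is the distance from the TCP to the grasp point, in mm); z points along the fingers, y is the direction in which the jaws open and shut (so a half turn about z gives the same grasp; the last joint's range is limited). The gripper opens to 88 mm and grips with 3 to 60 N. Pads are 20 mm wide; open, the fingers measure 115 mm over their backs; the gripper's body (75 mm by 178 mm) begins 61 mm behind the grasp point.
Start: joints at [1.314, 0.423, 1.63, -0, 1.089, -0.019], TCP at [147.197, 607.402, 198.175] pointing down, gripper open.
Joint ranges: [-3, 3], [-0.9, 2.11], [0.09, 2.58], [-1.31, 4.45], [0.11, 2.69], [-2.54, 2.54]. Speed limits (rad/s): [2.39, 2.39, 3.01, 3.14, 3.14, 3.14].

### API

Orientations are given as a rotation vector (axis times angle).
In Python, from workcell import ctrl, eyes gives the robot as it stands.
- The arm moves only by the tool move_arm, never from a script. Its argument "deltas" is a list of rows, each a list of 6 numbers: the shift along the tool's x, y, z in mm, then the turn, a rotation vector about the tool's x, y, z in rad. A call has 1 to 5 rows; each row shifts and turns the pose as measured when the row begins, along the tool's axes as they then stand; what a row does not reach is not made up. A row lasts 1/12 s, in which the tool goes at most 41.7 mm and 7.16 degrees, less where a joint would pass 70% of its speed; a pose out of reach is approached as far as the arm can. A call is refused whole if a number of a shift passes 41.7 or a number of a turn 0.125, either way. A call with a gripper value outside its range is refused whole. "hand" is the closure, from -1 (fully open) to 1 (shut), set as the call begins (left out, the last holds). The fingers move at their own pace and stop on an object; the grip force is fixed at half the most. Time passes only in rows, so rows that do not move let the fingers close. It gives the time, the measured TCP pose, the force and the opening at its end, in the units of the state.
- ctrl.get_obs(): the state, without advancing time (a new reading comes with each control period).
- eyes.get_image(name): name is "side" or "top"; returns a dict with "frame" (480x640x3 uint8, red, green, blue), "range_z" (480x640 float32, mm along the optical axis (not along the pixel's ray), 0 where there is no reading), "fx", "fy", "cx", "cy" (pixels), "D" ([k1, k2, p1, p2, k3] as OpenCV has them; the pictures are not rectified), "cam_to_world" (4x4, takes a point from camera to world coordinates). Camera axes: x right, y down, z forward; pixel columns grow to the right and rows downward; lengths in mm; the calibration is good to about 2 mm. A picture is of the moment at which its call begins.
- ctrl.close_job(): hands the job in, once; it reports no verdict.
The state is a dict: "t": time; "qpos": joint angles; "qvel": joint speeds; "joint_torque": joint torques, N m; "ee_pos": TCP position; "orientation": TCP orientation; "ft_force": force on the tool from outside, world axes, zero at the start; "moment": the same for the moment, N m; "width": finger opening in mm.
Only numpy, scipy, OpenCV 4.12 (cv2) and the standard library are available. Lean on these libraries where they do the work, as an engineer would, in place of code of your own. Each camera call takes 0.05 s, during which the arm holds its last target.

### The job

Refit the filter cover on the vacuum unit: hang its hooked edge over the bar along the back of the unit and let its front end come down over the frame, then, with the cover hanging there, turn the T-bar of its quarter-turn fastener until it lies in line with the two index ribs beside it, so that its cross pin meets the slot in the frame. Then press the front of the cover down flush against the frame, the hooked edge still down on its bar, and finish while holding it pressed there - do not let go, it springs up again - so that the pump can draw it tight. Leave the other things on the bench where they are.

Things in the scene. Friction and masses are not known exactly. Their poses are not given: they have to be found in the camera images.
- cover_grip (a point): Centre of the black bow handle of the loose filter cover, its balance point. Grip bar 12 wide (y), 12 high, 70 long (x), 35 above the plate's top. Cover: aluminium plate 200 (x) x 130 (y) x 5, 0.3 to 0.6 kg, lying level on the bench. Its axes: x from the front end (T-bar) to the hooked rear edge, y left, z up. Plate reaches 115 forward (-x) and 85 back of here; grip 58 above the bench.
- cover_hook (a point): On the plate's underside, at the middle of the saddle under the rear edge: 73 behind (+x) and 40 below the handle's centre; cover's axes. The saddle is two downward lips, 110 wide (y), 18 deep, 13 apart (x), flaring to about 20 at the mouth; it drops over the bar from above, whose top touches here.
- cover_front (a point): On the plate's underside, on the T-bar's axis: 95 in front (-x) of and 40 below the handle's centre, 20 from the front edge; cover's axes. The stud with its cross pin (24 long, 4 thick, parallel to the T-bar, 14 below this point) reaches 18 below.
- tbar_grip (a point): Grasp point of the fastener's steel T-bar, the middle of its crossbar: round, 12 thick, 44 long (its y), axis 30 above the plate's underside (25 above its top, crossbar top at 31), on a neck 12 thick. y: along crossbar and cross pin; z up. Gripped hard it also carries the cover: a tight grip can lift or tilt it off the bar.
- tbar (a joint): Angle of the T-bar on the cover, rad: 0 with the crossbar along the cover's y, in line with the two low dark ribs on the plate; grows anticlockwise from above; starts 0.7 to 1.45. Turns from -0.5 to 1.75 with 0.04 N m friction and stays where left. The pin passes the slot (34 along the bar, 11 wide) within about 0.15 rad of 0; else it stands on the frame and keeps the cover's front about 8 mm up.
- unit_bar (a point): Middle of the axis of the fixed steel bar, 10 thick, 148 long between lugs, along the back of the vacuum unit, 98 above the bench, 26 behind its rear wall. Unit axes: x from the sloping fascia to the bar, y left, z up. Cover home: cover_hook 5 above here, axes agree. Deck 220 wide, 100 high. Two guide lugs 124 in front, 135 apart, flared on top, 123 high, stand beside the cover's long edges.
- unit_seat (a point): Where cover_front lies with the cover fully home: above the middle of the slot, 168 in front (-x) of the bar, 103 above the bench; unit's axes. 56 to either side (y) a sprung lift pin stands 5 higher and lifts the cover's front: together 5 N at rest, 10 N flush; about 8 N straight down on the T-bar's top holds the cover flush on its firm gasket, its hooked edge on the bar.
- beaker: Glass beaker, 72 across, 95 high; origin under its centre. Leave alone.
- flask: Conical glass flask, 80 across, 116 high; origin under its centre. Leave alone.
- cartridge: Used pleated filter cartridge standing upright, 55 across, 76 high; origin under its centre. Leave alone.
- reagent: Amber reagent bottle, 62 across, 130 high; origin under its centre. Leave alone.
- dish: Glass petri dish, 94 across, 15 high; origin under its centre. Leave alone.
- screwdriver: Screwdriver lying on the bench, wooden handle; origin under the tool on its axis. Leave alone.
- stopper: Cork stopper, 34 across, 30 high; origin under its centre. Leave alone.
Things that resemble listed ones, but are neither listed nor needed, are in the scene too. What is shaped like the part that bears cover_grip but orange or purple is not meant.

How it is judged:
By the outcome, as a careful person would: the job done as asked, in the order asked, and still so for the second after the job is handed in, while the arm keeps its last pose, push and grip.
It also fails if it takes over 58 s, if anything falls off the work surface, if the arm or the gripper's body presses on something with over 40 N, if the wrist force passes 120 N, or if a joint passes its speed limit or range.

## Working session

There is one attempt and no reset: what is moved stays moved. The work goes in short steps, Python scripts to look and compute and a tool call to move; the robot and the scene stay as the last step left them, time stands still between calls to the robot, and variables do not carry over. Pictures are saved under pics/ and viewed, and the job is handed in when it is done.

Besides the shell and the picture viewer there is one more tool, called after "Request:" as name(argument=value, ...) on one line, values as JSON. move_arm: Moves the arm, as the interface text tells. Its arguments: {"type":"object","properties":{"deltas":{"type":"array"},"hand":{"type":"number"}},"required":["deltas"]}

```bash
ls; mkdir -p pics
cat > h.py <<'E'
import numpy as np, cv2, pickle
from workcell import ctrl, eyes
def snap(tag):
    out={}
    for n in ("top","side"):
        im=eyes.get_image(n); out[n]=im
        cv2.imwrite(f"pics/{tag}_{n}.png",im["frame"][:,:,::-1])
    pickle.dump(out,open(f"pics/{tag}.pkl","wb"))
    return out
def load(tag): return pickle.load(open(f"pics/{tag}.pkl","rb"))
def K(im): return np.array([[im["fx"],0,im["cx"]],[0,im["fy"],im["cy"]],[0,0,1.]])
def rays(im,uv):
    uv=np.asarray(uv,float).reshape(-1,1,2)
    n=cv2.undistortPoints(uv,K(im),np.array(im["D"],float)).reshape(-1,2)
    T=np.array(im["cam_to_world"]); d=np.c_[n,np.ones(len(n))]@T[:3,:3].T
    return T[:3,3],d
def onplane(im,uv,z):
    o,d=rays(im,uv); return o+d*((z-o[2])/d[:,2])[:,None]
def depthpt(im,uv):
    o,d=rays(im,uv); uv=np.asarray(uv).reshape(-1,2).round().astype(int)
    r=im["range_z"][uv[:,1],uv[:,0]]; return o+d*r[:,None]
def cloud(im):
    v,u=np.mgrid[0:480,0:640]; uv=np.c_[u.ravel(),v.ravel()]
    P=depthpt(im,uv).reshape(480,640,3); P[im["range_z"]==0]=np.nan; return P
def proj(im,P):
    T=np.linalg.inv(np.array(im["cam_to_world"])); P=np.asarray(P,float).reshape(-1,3)
    r,_=cv2.Rodrigues(T[:3,:3]); return cv2.projectPoints(P,r,T[:3,3],K(im),np.array(im["D"],float))[0].reshape(-1,2)
E
python3 - <<'E'
from h import *
o=snap("a")
for n in o: print(n,o[n]["fx"],np.round(o[n]["cam_to_world"],3).tolist(),o[n]["D"],(o[n]["range_z"]>0).mean())
print(ctrl.get_obs())
E
```

```text
pics
top 611.3231052599626 [[-0.024, -0.991, 0.134, 205.652], [-1.0, 0.024, -0.004, -152.371], [0.001, -0.134, -0.991, 2129.573], [0.0, 0.0, 0.0, 1.0]] [-0.09143414  0.          0.          0.          0.        ] 0.9959928385416666
side 526.5904082068913 [[0.685, -0.511, 0.52, -249.969], [-0.729, -0.471, 0.497, -846.007], [-0.009, -0.719, -0.694, 1073.862], [0.0, 0.0, 0.0, 1.0]] [-0.11916337  0.          0.          0.          0.        ] 0.9959798177083333
{'t': 0.1, 'qpos': array([ 1.31399378e+00,  4.23758042e-01,  1.63059525e+00, -1.03756902e-05,
        1.08861178e+00, -1.89767396e-02]), 'qvel': array([ 0.00097987, -0.00185847, -0.0022565 , -0.00200361,  0.00124693,
        0.00191062]), 'joint_torque': array([-1.55646635e-04, -5.45610988e+01, -2.74324769e+01,  6.45765290e-02,
        1.88626873e-02, -1.76708483e-05]), 'ee_pos': array([147.07251879, 606.90167824, 197.49064091]), 'orientation': array([-3.72667211e-01, -3.11922922e+00,  2.13720163e-03]), 'ft_force': array([ 0.26090998, -0.7079236 ,  0.12225089]), 'moment': array([ 0.01625231,  0.00263472, -0.00920132]), 'width': 87.63423850794385}
```

View pics/a_top.png

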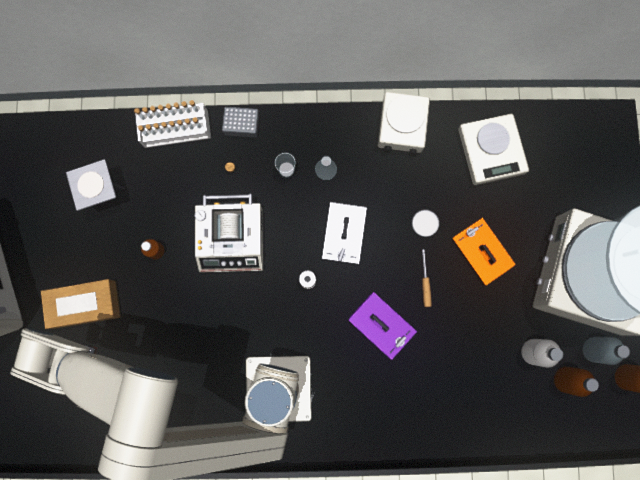

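View pics/a_side.png

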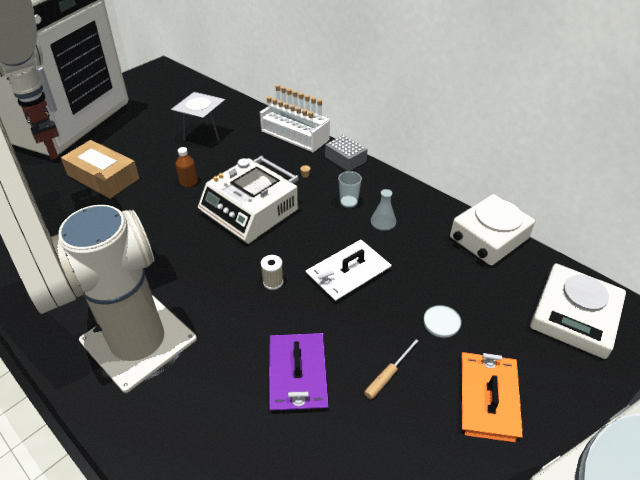

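The top view shows three plates with handles: bare aluminium at (345,233), purple at (383,325) and orange at (484,250). The side view has them at (348,270), (298,372) and (490,395). Only the bare aluminium one fits, since orange and purple are excluded. The vacuum unit is at top (229,235), with its bar at its upper edge. I'll enlarge both to confirm.

Run:
```python
from h import *
o=load("a")
def crop(n,x,y,w,h,s): 
    return cv2.resize(o[n]["frame"][y:y+h,x:x+w,::-1],None,fx=s,fy=s,interpolation=cv2.INTER_CUBIC)
cv2.imwrite("pics/c1.png",np.hstack([crop("top",310,190,70,90,5.5),crop("side",295,230,105,80,495/80)[:, :440]]) if 0 else crop("top",180,180,200,110,4))
cv2.imwrite("pics/c2.png",crop("side",190,140,210,165,3.6))
for n in o:
    P=cloud(o[n]); 
    print(n, np.round(depthpt(o[n],[[345,233],[229,235]] if n=="top" else [[348,270],[250,190]]),1))
```

```text
top [[ 523.8 -243.    55.2]
 [ 521.1  150.7   89.5]]
side [[ 521.4 -243.4   25.9]
 [ 524.4  148.6   90.5]]
```

View pics/c1.png

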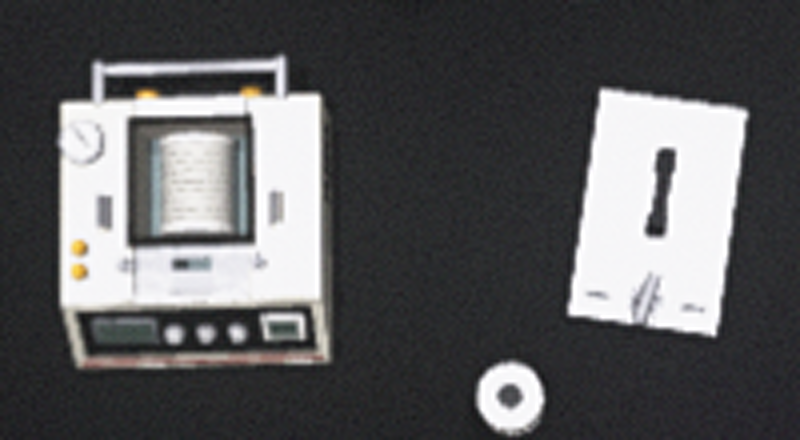

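View pics/c2.png

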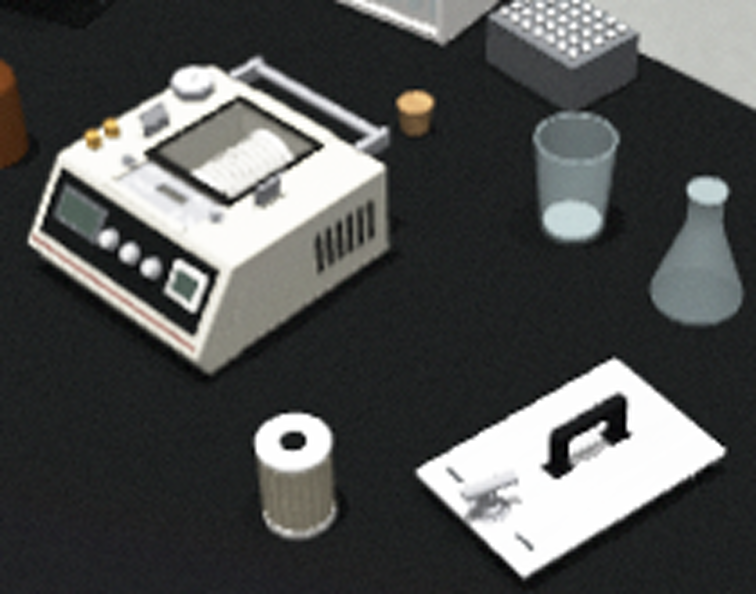

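The crops confirm it. The aluminium cover has a black handle, its T-bar is at the near end at crop (648,300), and the two ribs are at crop (597,295) and (692,308). The unit's bar is at the far end, at crop (190,68). Next I'll measure both.

Run:
```python
from h import *
o=load("a")
def rect(n,box,thr,z):
    im=o[n]; x,y,w,h=box; g=im["frame"].min(2); m=np.zeros_like(g); m[y:y+h,x:x+w]=(g[y:y+h,x:x+w]>thr)*255
    c=max(cv2.findContours(m,cv2.RETR_EXTERNAL,cv2.CHAIN_APPROX_NONE)[0],key=cv2.contourArea).reshape(-1,2)
    W=onplane(im,c,z)[:,:2].astype(np.float32); r=cv2.minAreaRect(W); return r,cv2.boxPoints(r)
for n,b in (("top",(315,195,60,75)),("side",(300,235,95,65))):
    r,bp=rect(n,b,100,23); print(n,np.round(r[0],1),np.round(r[1],1),r[2]); print(np.round(bp,1).tolist())
    P=cloud(o[n]); x,y,w,h=b; Q=P[y:y+h,x:x+w].reshape(-1,3); Q=Q[(Q[:,2]>15)&(Q[:,2]<30)]
    print(" plate z",np.median(Q[:,2]))
    Q=P[y:y+h,x:x+w].reshape(-1,3); s=(Q[:,2]>44)
    H=Q[s&(Q[:,2]<70)]; print("high pts",len(H)); print(np.round(H[:60],0).tolist())
```

```text
top [ 531.7 -241.3] [131.2 203.3] 80.44615173339844
[[420.6000061035156, -289.1000061035156], [621.0999755859375, -322.79998779296875], [642.9000244140625, -193.5], [442.3999938964844, -159.6999969482422]]
 plate z 22.254573415592404
high pts 106
[[578.0, -244.0, 65.0], [579.0, -248.0, 60.0], [577.0, -251.0, 67.0], [574.0, -247.0, 66.0], [575.0, -255.0, 61.0], [570.0, -244.0, 69.0], [571.0, -247.0, 66.0], [572.0, -251.0, 57.0], [569.0, -244.0, 54.0], [567.0, -247.0, 67.0], [567.0, -251.0, 65.0], [564.0, -244.0, 64.0], [564.0, -247.0, 61.0], [563.0, -250.0, 68.0], [561.0, -240.0, 62.0], [560.0, -247.0, 69.0], [560.0, -250.0, 69.0], [557.0, -240.0, 62.0], [558.0, -244.0, 56.0], [557.0, -247.0, 66.0], [557.0, -250.0, 66.0], [554.0, -240.0, 63.0], [554.0, -244.0, 60.0], [554.0, -247.0, 64.0], [554.0, -250.0, 63.0], [551.0, -240.0, 60.0], [551.0, -244.0, 60.0], [553.0, -248.0, 46.0], [550.0, -250.0, 66.0], [547.0, -240.0, 64.0], [548.0, -244.0, 58.0], [544.0, -240.0, 57.0], [543.0, -243.0, 67.0], [543.0, -246.0, 67.0], [541.0, -243.0, 58.0], [540.0, -247.0, 61.0], [537.0, -236.0, 60.0], [
[... 1434 characters left out ...]
.0, 67.0], [552.0, -240.0, 66.0], [558.0, -239.0, 61.0], [555.0, -245.0, 68.0], [561.0, -244.0, 62.0], [562.0, -246.0, 64.0], [566.0, -247.0, 61.0], [569.0, -247.0, 59.0], [574.0, -247.0, 55.0], [574.0, -250.0, 57.0], [545.0, -232.0, 62.0], [547.0, -237.0, 65.0], [549.0, -239.0, 64.0], [550.0, -242.0, 65.0], [551.0, -244.0, 66.0], [554.0, -246.0, 65.0], [556.0, -247.0, 64.0], [565.0, -244.0, 55.0], [567.0, -246.0, 56.0], [569.0, -248.0, 55.0], [574.0, -248.0, 52.0], [577.0, -248.0, 50.0], [537.0, -232.0, 64.0], [541.0, -232.0, 61.0], [538.0, -237.0, 67.0], [544.0, -237.0, 63.0], [544.0, -240.0, 65.0], [547.0, -241.0, 63.0], [547.0, -244.0, 65.0], [552.0, -244.0, 62.0], [555.0, -245.0, 60.0]]
```

Run:
```python
from h import *
o=load("a")
# bar: bright thin, top & side, deck corners
def crop(n,x,y,w,h,s): 
    return cv2.resize(o[n]["frame"][y:y+h,x:x+w,::-1],None,fx=s,fy=s,interpolation=cv2.INTER_CUBIC)
cv2.imwrite("pics/c3.png",crop("top",185,185,85,95,6.3))
cv2.imwrite("pics/c4.png",crop("side",190,145,120,100,6))
cv2.imwrite("pics/c5.png",np.hstack([crop("top",315,195,60,75,6),crop("side",305,235,90,65,450/65)[:450,:430]]))
```

```text
(no output)
```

View pics/c3.png

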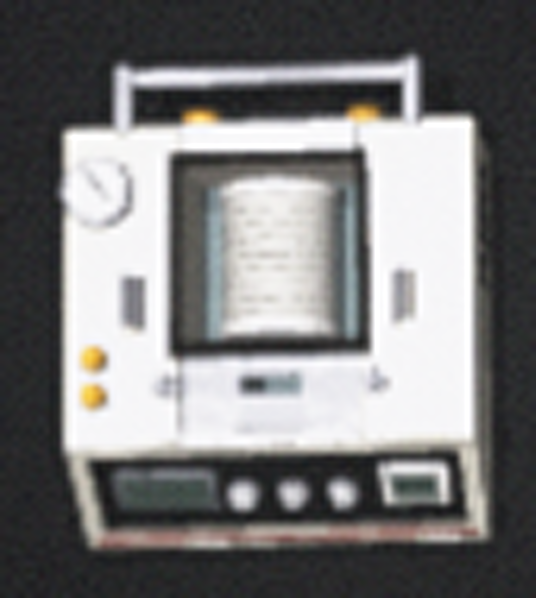

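View pics/c4.png

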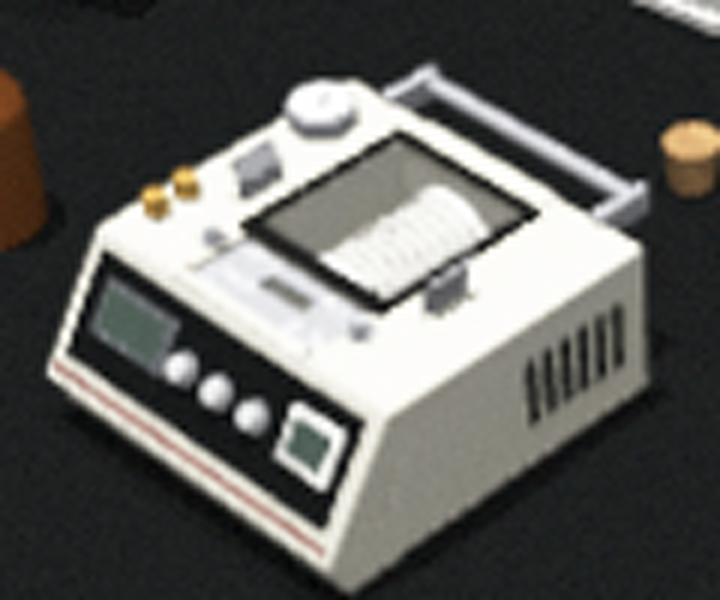

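View pics/c5.png

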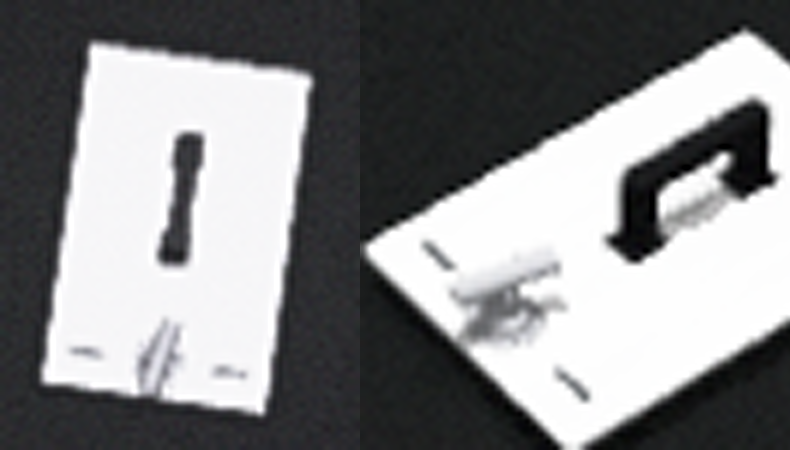

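```bash
cat > tri.py <<'E'
from h import *
def tri(oA,uvA,oB,uvB):
    ps=[];
    A=np.zeros((3,3));b=np.zeros(3)
    L=[]
    for im,uv in((oA,uvA),(oB,uvB)):
        o,d=rays(im,[uv]); d=d[0]/np.linalg.norm(d[0]); M=np.eye(3)-np.outer(d,d); A+=M;b+=M@o; L.append((o,M))
    p=np.linalg.solve(A,b); return p,[np.linalg.norm(M@(p-o)) for o,M in L]
E
python3 - <<'E'
from tri import *
o=load("a"); t,s=o["top"],o["side"]
# handle points
for n,b in (("top",(330,205,30,40)),("side",(330,240,50,35))):
    P=cloud(o[n]);x,y,w,h=b
    g=o[n]["frame"][y:y+h,x:x+w].max(2); Q=P[y:y+h,x:x+w][(g<75)]; Q=Q[(Q[:,2]>54)&(Q[:,2]<75)]
    u=np.array([np.cos(-.165),np.sin(-.165)]); v=np.array([-u[1],u[0]])
    a=(Q[:,:2]-[531,-240])@u; c=(Q[:,:2]-[531,-240])@v
    print(n,len(Q),"along",np.percentile(a,[2,50,98]),"across",np.percentile(c,[2,50,98]),"z",np.percentile(Q[:,2],[5,50,95]), cv2.minAreaRect(Q[:,:2].astype(np.float32)))
# unit deck points with depth
names={"bar L end":((206.1,197.1),(262.0,158.3)),"bar R end":((249.0,195.8),(294.7,176.3)),
"lugL":((206.2,232.8),(233,173)),"lugR":((249,231.7),(264.5,193)),
"slot":((185+270/6.3,185+383/6.3),(190+287/6,145+291/6)),
"pinL":((185+170/6.3,185+386/6.3),(190+213/6,145+238/6)),"pinR":((185+377/6.3,185+381/6.3),(190+361/6,145+331/6)),
"tbar mid":((315+160/6,195+357/6),(305+(505-360)/6.92,235+275/6.92)),
"deck RB":((185+472/6.3,185+118/6.3),(190+640/6,145+245/6)),
"deck RF":((185+475/6.3,185+443/6.3),(190+385/6,145+413/6)),
"deck LF":((185+65/6.3,185+449/6.3),(190+100/6,145+228/6)),
"deck LB":((185+63/6.3,185+128/6.3),(190+355/6,145+80/6)),}
for k,(a,b) in names.items():
    p,e=tri(t,a,s,b); print(k,np.round(p,1),np.round(e,1))
E
```

```text
top 46 along [-20.05809908  11.08421447  43.17173606] across [-5.33475284 -1.15039669  3.34319705] z [56.41003275 64.78537564 71.38666617] ((541.7459716796875, -242.85244750976562), (10.081441879272461, 65.06417083740234), 79.05523681640625)
side 98 along [-21.12075371   9.51986687  44.73177807] across [-3.90130204 -0.00871488  6.62265601] z [55.18240583 62.55997757 67.3993843 ] ((542.5081787109375, -240.3452606201172), (11.55622386932373, 67.32247924804688), 80.72506713867188)
bar L end [649.5 227.  104.7] [1.4 1.4]
bar R end [649.9  80.8 106.7] [1.3 1.3]
lugL [525.7 223.7 116. ] [0.7 0.7]
lugR [525.3  80.8 115.3] [1.6 1.6]
slot [482.4 153.6  99.4] [0.7 0.7]
pinL [480.7 206.3 106.1] [1.3 1.3]
pinR [480.9  95.7 107. ] [1. 1.]
tbar mid [ 449.1 -228.8   54.4] [0.9 0.9]
deck RB [621.6  44.4 105.4] [1.6 1.6]
deck RF [447.5  43.4 106.4] [0.1 0.1]
deck LF [450.2 262.7 100.4] [0.2 0.2]
deck LB [624.8 264.6  99.4] [0.6 0.6]
```

Both views agree to about 2 mm:
- **Cover:** handle at about (544,-241.5), yaw about -0.165.
- **Unit:** bar centre at about (649.5,153), yaw about 0, slot at about (482,153).

First I'll raise the tool and go over the cover.

```bash
cat >> h.py <<'E'
from scipy.spatial.transform import Rotation as Ro
def plan(pos,yaw,pitch=0.0,obs=None):
    """target TCP pos, tool y at world yaw, tool z down; pitch: rotation about cover y axis (neg = front.. see) """
    o=obs or ctrl.get_obs()
    R=Ro.from_rotvec(o["orientation"])
    c,s=np.cos(yaw),np.sin(yaw)
    # tool z down, tool y=( -s,c,0), tool x = y x z
    B=np.array([[-c,-s,0],[-s,c,0],[0,0,-1.]])
    B=B@np.diag([1,1,1])
    M=np.column_stack([[-c,-s,0],[-s,c,0],[0,0,-1]])
    T=Ro.from_rotvec(np.array([-s,c,0])*pitch)*Ro.from_matrix(M)
    d=R.inv().apply(np.array(pos)-o["ee_pos"]); w=(R.inv()*T).as_rotvec()
    n=max(np.linalg.norm(d)/41,np.linalg.norm(w)/0.12)
    print("t",round(o["t"],2),"pos",np.round(o["ee_pos"],1),"q",np.round(o["qpos"],2),"F",np.round(o["ft_force"],1),"w",round(o["width"],1))
    print("delta tool",np.round(d,1),"rot",np.round(w,3),"rows>=",round(n,1)," R:",np.round(R.as_matrix(),3).tolist())
E
python3 - <<'E'
from h import *
plan([544,-241.5,200],-0.166)
E
```

```text
t 0.1 pos [147.1 606.9 197.5] q [ 1.31  0.42  1.63 -0.    1.09 -0.02] F [ 0.3 -0.7  0.1] w 87.6
delta tool [-585.6 -731.    -1.5] rot [-0.001 -0.    -0.072] rows>= 22.8  R: [[-0.972, 0.236, -0.0], [0.236, 0.972, -0.001], [0.0, -0.001, -1.0]]
```

Request:
move_arm(deltas=[[-24,-30,-10,0,0,-0.02],[-24,-30,-10,0,0,-0.02],[-24,-30,-10,0,0,-0.02],[-25,-31,-5,0,0,-0.02],[-25,-32,0,0,0,0]], hand=-1)

```text
t: 0.52
ee_pos: [235.9, 431.9, 230.0]
orientation: [-0.227, -3.131, 0.006]
ft_force: [0.3, 0.1, -0.2]
width: 87.9
```

Request:
move_arm(deltas=[[-25,-32,0,0,0,0],[-25,-32,0,0,0,0],[-25,-32,0,0,0,0],[-25,-32,0,0,0,0],[-25,-32,0,0,0,0]])

```text
t: 0.93
ee_pos: [336.8, 249.0, 230.4]
orientation: [-0.222, -3.132, 0.006]
ft_force: [0.8, 0.9, -0.3]
width: 87.9
```

Request:
move_arm(deltas=[[-25,-32,0,0,0,0],[-25,-32,0,0,0,0],[-25,-32,0,0,0,0],[-25,-32,0,0,0,0],[-25,-32,0,0,0,0]])

```text
t: 1.35
ee_pos: [437.8, 66.6, 231.1]
orientation: [-0.22, -3.133, 0.005]
ft_force: [0.4, 1.5, -0.3]
width: 87.9
```

Request:
move_arm(deltas=[[-25,-32,0,0,0,0],[-25,-32,0,0,0,0],[-25,-32,0,0,0,0],[-25,-32,0,0,0,0],[-25,-32,0,0,0,0]])

```text
t: 1.77
ee_pos: [538.5, -115.9, 230.9]
orientation: [-0.224, -3.132, 0.005]
ft_force: [0.2, 0.8, 0.4]
width: 87.8
```

Run:
```python
from h import *
plan([544,-241.5,160],-0.166)
```

```text
t 1.77 pos [ 538.5 -115.9  230.9] q [-0.23  0.28  1.76 -0.    1.1  -1.66] F [0.2 0.8 0.4] w 87.8
delta tool [ -23.5 -123.3   71.3] rot [-0.003 -0.002  0.023] rows>= 3.5  R: [[-0.99, 0.142, -0.002], [0.142, 0.99, -0.003], [0.002, -0.003, -1.0]]
```

Request:
move_arm(deltas=[[-6,-31,18,0,0,0.006],[-6,-31,18,0,0,0.006],[-6,-31,18,0,0,0.006],[-6,-30,17,0,0,0.006],[0,0,0,0,0,0]])

```text
t: 2.18
ee_pos: [547.9, -254.6, 157.4]
orientation: [0.27, 3.126, -0.007]
ft_force: [-1.6, 0.3, 0.3]
width: 87.9
```

Run:
```python
from h import *
plan([544,-241.5,40],-0.166)
o=snap("b")
f=o["side"]["frame"][:,:,::-1][160:330,260:440]; cv2.imwrite("pics/b1.png",cv2.resize(f,None,fx=3.5,fy=3.5,interpolation=cv2.INTER_CUBIC))
```

```text
t 2.18 pos [ 547.9 -254.6  157.4] q [-0.45  0.44  1.71 -0.    0.99 -1.85] F [-1.6  0.3  0.3] w 87.9
delta tool [  6.6  12.8 117.3] rot [-0.004  0.004 -0.006] rows>= 2.9  R: [[-0.985, 0.171, 0.003], [0.171, 0.985, -0.005], [-0.004, -0.004, -1.0]]
```

View pics/b1.png

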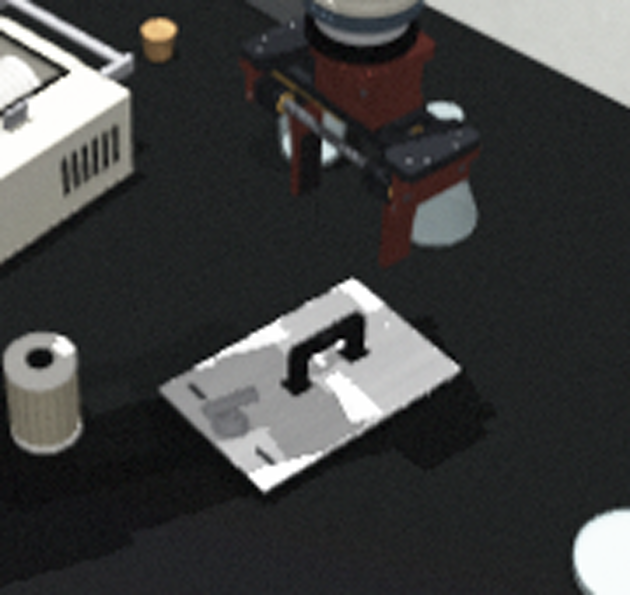

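The side view shows the open gripper above the cover, with fingertips at about (347,214) and (372,235). I'll check the camera against the robot frame with these, then descend.

Run:
```python
from tri import *
o=load("b"); print(proj(o["side"],[[547.9,-254.6,157.4],[544,-241.5,58],[509.5,-235.8,58],[578.5,-247.3,58]]), proj(o["top"],[[547.9,-254.6,157.4],[544,-241.5,58]]))
# top of handle ends in side crop: front top (300,350) rear (360,318) centre line of bar approx
im=o["side"]; print(onplane(im,[[260+297/3.5,160+352/3.5],[260+358/3.5,160+318/3.5]],60))
```

```text
[[360.05013218 231.52769703]
 [353.3639951  257.03158986]
 [343.41012674 262.79748047]
 [363.12656212 251.40621906]] [[349.55543597 220.8715748 ]
 [344.43134508 227.06371563]]
[[ 516.86741773 -234.46943723   60.        ]
 [ 576.95670582 -245.45361995   60.        ]]
```

Request:
move_arm(deltas=[[6,11,25,0,0,-0.004],[1,2,30,0,0,0],[0,0,28,0,0,0],[0,0,18,0,0,0],[0,0,5,0,0,0]])

```text
t: 2.7
ee_pos: [549.3, -232.9, 57.3]
orientation: [0.254, 3.115, -0.009]
ft_force: [0.6, -0.7, 0.1]
width: 87.4
```

Run:
```python
from h import *
plan([544,-241.5,39],-0.166)
```

```text
t 2.7 pos [ 549.3 -232.9   57.3] q [-0.42  0.56  1.79 -0.    0.77 -1.83] F [ 0.6 -0.7  0.1] w 87.4
delta tool [ 4.1 -9.2 18.3] rot [-0.005  0.016  0.003] rows>= 0.5  R: [[-0.987, 0.162, 0.015], [0.162, 0.987, -0.007], [-0.016, -0.005, -1.0]]
```

Request:
move_arm(deltas=[[4,-9,10,0,0.012,0],[0,0,7,0,0,0],[0,0,0,0,0,0]])

```text
t: 2.95
ee_pos: [544.8, -239.2, 40.8]
orientation: [0.249, 3.128, -0.008]
ft_force: [-0.1, -0.1, -0.0]
width: 88.0
```

Run:
```python
from h import *
plan([544,-241.5,39],-0.166)
```

```text
t 2.95 pos [ 544.8 -239.2   40.8] q [-0.43  0.59  1.79 -0.    0.76 -1.84] F [-0.1 -0.1 -0. ] w 88.0
delta tool [ 0.4 -2.4  1.8] rot [-0.005  0.004  0.007] rows>= 0.1  R: [[-0.987, 0.158, 0.003], [0.158, 0.987, -0.005], [-0.004, -0.005, -1.0]]
```

Request:
move_arm(deltas=[[0,-2,1,0,0,0.006],[0,0,0,0,0,0],[0,0,0,0,0,0],[0,0,0,0,0,0],[0,0,0,0,0,0]], hand=1)

```text
t: 3.37
ee_pos: [546.9, -242.6, 43.5]
orientation: [0.26, 3.121, -0.011]
ft_force: [-0.4, -0.3, -0.2]
width: 58.0
```

Request:
move_arm(deltas=[[0,0,0,0,0,0],[0,0,0,0,0,0],[0,0,0,0,0,0],[0,0,0,0,0,0]])

```text
t: 3.7
ee_pos: [547.5, -243.0, 44.5]
orientation: [0.26, 3.12, -0.012]
ft_force: [-0.1, -0.3, -1.1]
width: 31.4
```

Request:
move_arm(deltas=[[2,0,4,0,0.006,0],[0,0,1,0,0,0],[0,0,0,0,0,0],[0,0,0,0,0,0],[0,0,0,0,0,0]])

```text
t: 4.12
ee_pos: [545.5, -242.1, 38.9]
orientation: [0.261, 3.126, -0.01]
ft_force: [1.1, 1.0, 1.6]
width: 10.0
```

Request:
move_arm(deltas=[[0,0,0,0,0,0],[0,0,0,0,0,0]])

```text
t: 4.28
ee_pos: [545.6, -242.1, 38.9]
orientation: [0.261, 3.126, -0.01]
ft_force: [-0.2, 0.6, 1.8]
width: 10.7
```

Run:
```python
from h import *
plan([544,-241.5,39],-0.166)
```

```text
t 4.28 pos [ 545.6 -242.1   38.9] q [-0.44  0.6   1.78 -0.01  0.75 -1.83] F [-0.2  0.6  1.8] w 10.7
delta tool [ 1.6  0.3 -0.1] rot [-0.006  0.005 -0.   ] rows>= 0.1  R: [[-0.986, 0.166, 0.004], [0.166, 0.986, -0.007], [-0.005, -0.006, -1.0]]
```

Gripped, with the opening at 10.7 mm on the 12 mm handle. Lifting.

Request:
move_arm(deltas=[[0,0,-15,0,0,0],[0,0,-30,0,0,0],[0,0,-35,0,0,0],[0,0,-35,0,0,0],[0,0,-35,0,0,0]])

```text
t: 4.7
ee_pos: [536.7, -238.0, 182.0]
orientation: [-0.259, -3.111, -0.002]
ft_force: [0.6, -0.5, -4.0]
width: 10.3
```

Request:
move_arm(deltas=[[0,0,-25,0,0,0],[0,0,-8,0,0,0],[0,0,0,0,0,0]])

```text
t: 4.95
ee_pos: [539.3, -239.5, 222.5]
orientation: [-0.26, -3.12, 0.004]
ft_force: [0.4, -0.7, -4.1]
width: 10.6
```

Run:
```python
from h import *
plan([576.5,153,225],0.0)
o=snap("c")
f=np.hstack([cv2.resize(o["side"]["frame"][:,:,::-1][160:310,260:430],None,fx=2.35,fy=2.6,interpolation=cv2.INTER_CUBIC),cv2.resize(o["top"]["frame"][:,:,::-1][160:310,260:430],None,fx=2.35,fy=2.6)]); cv2.imwrite("pics/c6.png",f)
```

```text
t 4.95 pos [ 539.3 -239.5  222.5] q [-0.43  0.35  1.68 -0.01  1.12 -1.84] F [ 0.4 -0.7 -4.1] w 10.6
delta tool [ 28.3 393.3  -3.5] rot [-0.002 -0.011 -0.166] rows>= 9.6  R: [[-0.986, 0.165, -0.011], [0.166, 0.986, -0.002], [0.011, -0.003, -1.0]]
```

View pics/c6.png

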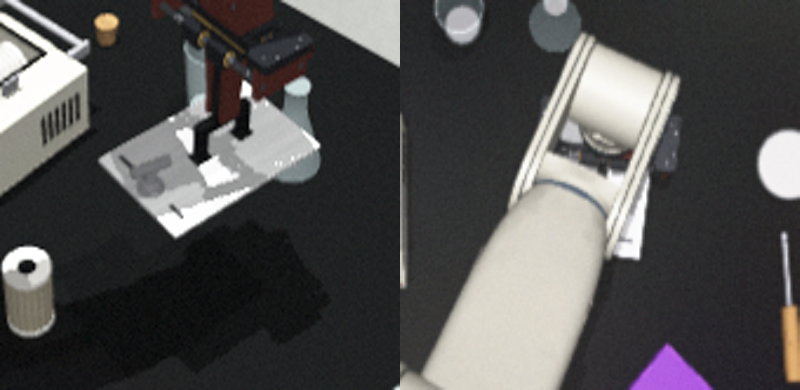

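The cover is in the grip and level, weighing about 4.1 N. Now I'll carry it over to the unit.

Request:
move_arm(deltas=[[3,25,0,0,0,-0.05],[2,35,0,0,-0.005,-0.06],[0,38,0,0,0,-0.05],[-4,38,0,0,0,0],[-4,38,0,0,0,0]])

```text
t: 5.47
ee_pos: [545.3, -65.3, 206.9]
orientation: [-0.014, -3.115, -0.002]
ft_force: [0.3, -0.5, -3.0]
width: 10.3
```

Request:
move_arm(deltas=[[-4,38,0,0,0,0],[-4,38,0,0,0,0],[-4,38,0,0,0,0],[-4,35,0,0,0,0]])

```text
t: 5.8
ee_pos: [555.7, 90.4, 195.2]
orientation: [-0.016, -3.097, -0.0]
ft_force: [1.2, 0.7, -3.3]
width: 10.4
```

Run:
```python
from h import *
plan([576.5,153,225],0.0)
```

```text
t 5.8 pos [555.7  90.4 195.2] q [ 0.14  0.36  1.74  0.01  1.09 -1.43] F [ 1.2  0.7 -3.3] w 10.4
delta tool [-18.8  62.8 -30.7] rot [ 0.    -0.045 -0.01 ] rows>= 1.8  R: [[-0.999, 0.01, -0.045], [0.01, 1.0, 0.0], [0.045, 0.0, -0.999]]
```

Request:
move_arm(deltas=[[-6,22,-14,0,-0.02,-0.005],[-6,22,-14,0,-0.02,-0.005],[-4,14,-3,0,0,0],[0,0,0,0,0,0]])

```text
t: 6.13
ee_pos: [567.2, 157.3, 214.1]
orientation: [0.011, -3.119, 0.003]
ft_force: [-0.0, -0.6, -3.1]
width: 10.1
```

Run:
```python
from h import *
plan([576.5,153,200],0.0)
o=snap("d")
f=np.hstack([cv2.resize(o["side"]["frame"][:,:,::-1][80:250,180:330],None,fx=2.6,fy=2.6,interpolation=cv2.INTER_CUBIC),cv2.resize(o["top"]["frame"][:,:,::-1][130:300,160:310],None,fx=2.6,fy=2.6)]); cv2.imwrite("pics/d1.png",f)
```

```text
t 6.13 pos [567.2 157.3 214.1] q [ 0.25  0.36  1.68  0.    1.12 -1.33] F [-0.  -0.6 -3.1] w 10.1
delta tool [-9.5 -4.3 13.9] rot [-0.002 -0.022  0.007] rows>= 0.4  R: [[-1.0, -0.007, -0.022], [-0.007, 1.0, -0.002], [0.022, -0.002, -1.0]]
```

View pics/d1.png

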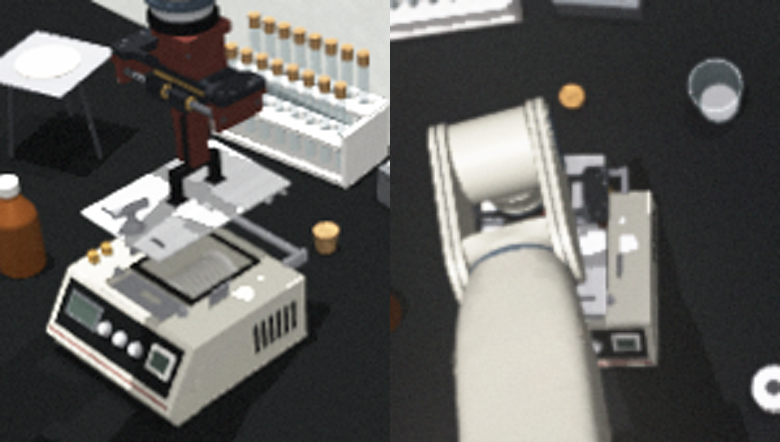

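Run:
```python
from h import *
o=load("d"); im=o["side"]
f=im["frame"][:,:,::-1][120:200,200:300]; cv2.imwrite("pics/d2.png",cv2.resize(f,None,fx=7,fy=7,interpolation=cv2.INTER_CUBIC))
t=o["top"]["frame"][:,:,::-1][180:260,215:275]; cv2.imwrite("pics/d3.png",cv2.resize(t,None,fx=7,fy=7,interpolation=cv2.INTER_CUBIC))
```

```text
(no output)
```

View pics/d2.png

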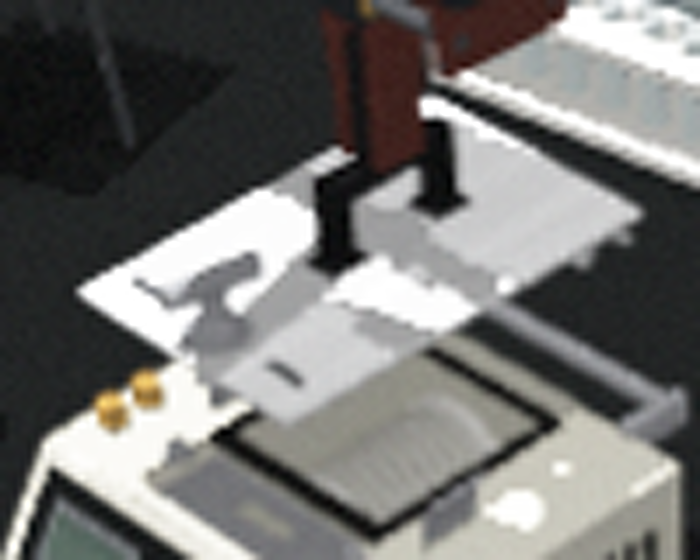

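View pics/d3.png

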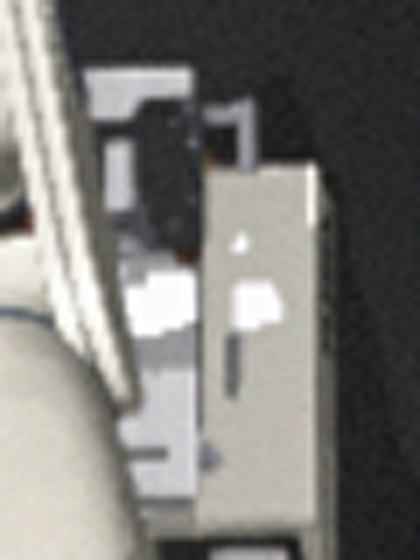

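Run:
```python
from tri import *
o=load("d"); s,t=o["side"],o["top"]
for n,a,b in (("RR",(242.6,189.7),(291.7,150.3)),("FR",(242.9,251),(240.7,179.8))):
    p,e=tri(t,a,s,b); print(n,np.round(p,1),np.round(e,1))
z=198
print("side",np.round(onplane(s,[[211.1,161.7],[240.7,180],[291.7,150.3]],z),1).tolist())
print("top",np.round(onplane(t,[[242.6,189.7],[242.9,251]],z),1).tolist())
# ribs, tbar ends in side: crop (140,283),(255,265)? ; ribs (285,375)
print("tbar ends", np.round(onplane(s,[[200+165/7,120+297/7],[200+250/7,120+265/7]],z+25),1).tolist(), "rib",np.round(onplane(s,[[200+270/7,120+364/7],[200+300/7,120+383/7]],z+1),1).tolist())
```

```text
RR [651.1  91.  196.1] [1. 1.]
FR [451.2  90.2 200.1] [0.3 0.3]
side [[451.8, 221.4, 198.0], [452.1, 91.9, 198.0], [648.3, 89.5, 198.0]]
top [[651.5, 90.1, 198.0], [451.6, 90.3, 198.0]]
tbar ends [[453.1, 162.0, 223.0], [490.3, 153.4, 223.0]] rib [[471.6, 123.2, 199.0], [471.3, 104.7, 199.0]]
```

Run:
```python
from h import *
plan([578.5,154,168],0.0,0.055)
```

```text
t 6.23 pos [566.3 154.7 213.5] q [ 0.24  0.36  1.68  0.    1.12 -1.33] F [ 0.1 -0.7 -3.4] w 10.5
delta tool [-13.3  -0.7  45.2] rot [-0.003  0.031  0.006] rows>= 1.1  R: [[-1.0, -0.006, -0.024], [-0.006, 1.0, -0.003], [0.024, -0.003, -1.0]]
```

Request:
move_arm(deltas=[[-6,0,20,0,0.015,0.003],[-6,0,18,0,0.015,0.003],[0,0,5,0,0,0],[0,0,0,0,0,0],[0,0,0,0,0,0]])

```text
t: 6.65
ee_pos: [574.0, 147.5, 164.2]
orientation: [-0.009, -3.078, 0.011]
ft_force: [1.1, 0.3, -3.5]
width: 10.6
```

Run:
```python
from h import *
plan([578.5,154,168],0.0,0.055)
o=snap("e")
plan([578.5,154,168],0.0,0.055)
im=o["side"]
f=im["frame"][:,:,::-1][120:200,200:310]; cv2.imwrite("pics/e2.png",cv2.resize(f,None,fx=7,fy=7,interpolation=cv2.INTER_CUBIC))
t=o["top"]["frame"][:,:,::-1][180:260,215:275]; cv2.imwrite("pics/e3.png",cv2.resize(t,None,fx=7,fy=7,interpolation=cv2.INTER_CUBIC))
```

```text
t 6.65 pos [574.  147.5 164.2] q [ 0.23  0.45  1.68  0.01  1.08 -1.34] F [ 1.1  0.3 -3.5] w 10.6
delta tool [-4.2  6.5 -4.2] rot [-0.007 -0.009 -0.006] rows>= 0.2  R: [[-0.998, 0.006, -0.064], [0.006, 1.0, -0.007], [0.064, -0.007, -0.998]]
t 6.75 pos [574.4 147.9 165. ] q [ 0.23  0.45  1.68  0.01  1.08 -1.34] F [ 0.2  0.8 -3.2] w 10.4
delta tool [-3.9  6.1 -3.3] rot [-0.007 -0.007 -0.006] rows>= 0.2  R: [[-0.998, 0.005, -0.062], [0.006, 1.0, -0.007], [0.062, -0.007, -0.998]]
```

View pics/e2.png

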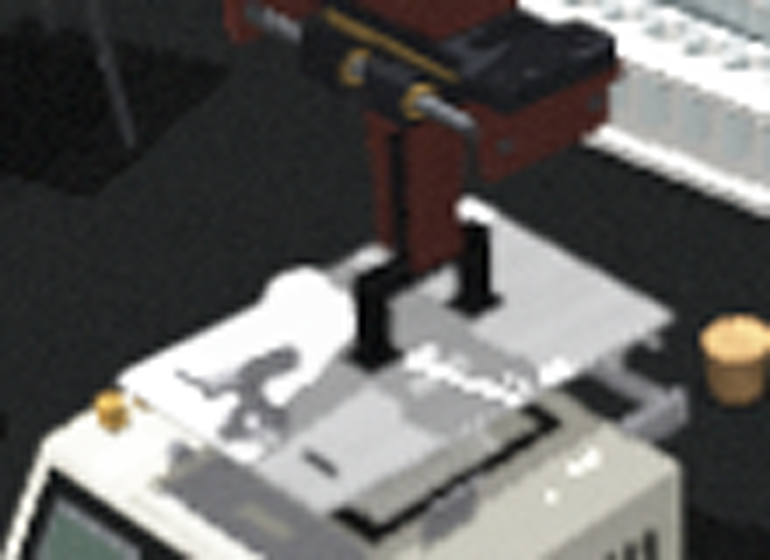

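View pics/e3.png

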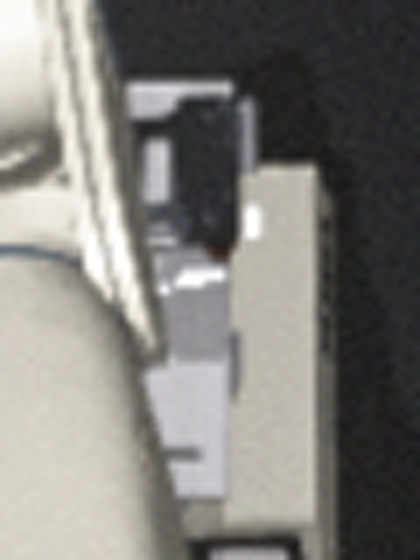

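Run:
```python
from tri import *
o=load("e"); s,t=o["side"],o["top"]
for n,a,b,z in (("RR",(248.3,191.4),(296,165.1),143.7),("FR",(247.4,251),(246.7,193.6),156)):
    p,e=tri(t,a,s,b); print(n,np.round(p,1),np.round(e,1), np.round(onplane(t,[a],z),1),np.round(onplane(s,[b],z),1))
print(np.round(onplane(s,[[217.1,174]],156),1))
```

```text
RR [655.7  78.8 146.4] [1.7 1.7] [[657.7  78.  143.7]] [[656.9  82.4 143.7]]
FR [457.7  80.8 152.7] [0.8 0.8] [[456.6  80.9 156. ]] [[455.8  77.1 156. ]]
[[458.2 210.4 156. ]]
```

Run:
```python
from h import *
plan([579.2,154.5,160],0.0,0.055)
```

```text
t 6.75 pos [574.4 147.9 165. ] q [ 0.23  0.45  1.68  0.01  1.08 -1.34] F [ 0.2  0.8 -3.2] w 10.4
delta tool [-5.1  6.7  4.6] rot [-0.007 -0.007 -0.006] rows>= 0.2  R: [[-0.998, 0.005, -0.062], [0.006, 1.0, -0.007], [0.062, -0.007, -0.998]]
```

Request:
move_arm(deltas=[[-4,5,-2,0,-0.003,-0.004],[-1,2,0,0,0,0],[0,0,0,0,0,0],[0,0,0,0,0,0]])

```text
t: 7.08
ee_pos: [581.2, 155.6, 170.0]
orientation: [-0.003, -3.087, 0.008]
ft_force: [-0.1, -0.1, -2.3]
width: 10.5
```

Run:
```python
from h import *
plan([579.2,154.5,142],0.0,0.055)
```

```text
t 7.08 pos [581.2 155.6 170. ] q [ 0.24  0.45  1.66  0.01  1.08 -1.34] F [-0.1 -0.1 -2.3] w 10.5
delta tool [ 0.5 -1.  28.1] rot [-0.005  0.001 -0.002] rows>= 0.7  R: [[-0.999, 0.002, -0.054], [0.002, 1.0, -0.005], [0.054, -0.005, -0.999]]
```

Request:
move_arm(deltas=[[0,-1,12,0,0,0],[-1,0,10,0,0,0],[0,0,3,0,0,0],[0,0,0,0,0,0]])

```text
t: 7.42
ee_pos: [581.0, 154.9, 143.4]
orientation: [-0.001, -3.089, 0.008]
ft_force: [-0.3, 0.7, -3.4]
width: 10.3
```

Run:
```python
from h import *
plan([579.2,154.5,127],0.0,0.055)
o=snap("f")
im=o["side"]
f=im["frame"][:,:,::-1][120:200,200:310]; cv2.imwrite("pics/f2.png",cv2.resize(f,None,fx=7,fy=7,interpolation=cv2.INTER_CUBIC))
```

```text
t 7.42 pos [581.  154.9 143.4] q [ 0.24  0.48  1.68  0.01  1.03 -1.34] F [-0.3  0.7 -3.4] w 10.3
delta tool [ 0.9 -0.4 16.4] rot [-0.005  0.003 -0.001] rows>= 0.4  R: [[-0.999, 0.001, -0.052], [0.001, 1.0, -0.005], [0.052, -0.005, -0.999]]
```

View pics/f2.png

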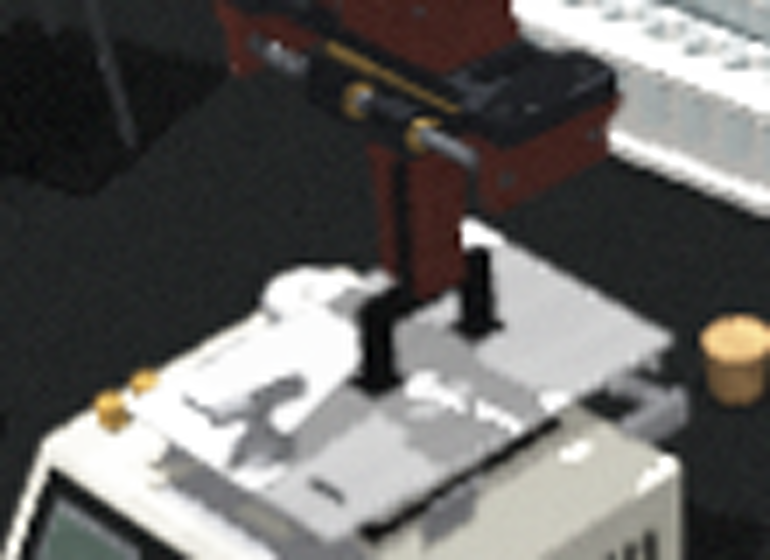

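Request:
move_arm(deltas=[[1,0,6,-0.003,0,0],[0,0,3,0,0,0],[0,0,0,0,0,0]])

```text
t: 7.77
ee_pos: [580.1, 155.0, 134.5]
orientation: [-0.001, -3.091, 0.002]
ft_force: [0.8, -0.1, -3.4]
width: 10.2
```

Run:
```python
from h import *
plan([579.2,154.5,127],0.0,0.055)
```

```text
t 7.77 pos [580.1 155.  134.5] q [ 0.24  0.49  1.69  0.01  1.01 -1.34] F [ 0.8 -0.1 -3.4] w 10.2
delta tool [ 0.5 -0.5  7.6] rot [-0.001  0.004 -0.001] rows>= 0.2  R: [[-0.999, 0.001, -0.051], [0.001, 1.0, -0.001], [0.051, -0.001, -0.999]]
```

Request:
move_arm(deltas=[[0,0,4,0,0,0],[0,0,2,0,0,0],[0,0,0,0,0,0]])

```text
t: 8.02
ee_pos: [580.0, 155.0, 128.1]
orientation: [-0.002, -3.091, 0.002]
ft_force: [-1.0, 0.5, -3.1]
width: 10.4
```

Run:
```python
from h import *
plan([579.2,154.5,127],0.0,0.055)
```

```text
t 8.02 pos [580.  155.  128.1] q [ 0.24  0.5   1.7   0.01  1.   -1.34] F [-1.   0.5 -3.1] w 10.4
delta tool [ 0.7 -0.5  1.1] rot [-0.001  0.005 -0.001] rows>= 0.0  R: [[-0.999, 0.001, -0.05], [0.001, 1.0, -0.001], [0.05, -0.001, -0.999]]
```

Request:
move_arm(deltas=[[0,0,2,0,0,0],[0,0,0,0,0,0]])

```text
t: 8.18
ee_pos: [580.7, 155.8, 127.2]
orientation: [-0.002, -3.093, -0.0]
ft_force: [-0.5, 0.3, -3.3]
width: 10.7
```

Request:
move_arm(deltas=[[0,0,2,0,0,0],[0,0,0,0,0,0]])

```text
t: 8.35
ee_pos: [581.1, 156.0, 127.3]
orientation: [-0.002, -3.094, -0.001]
ft_force: [0.7, 0.5, -3.9]
width: 10.3
```

Run:
```python
from h import *
plan([579.2,154.5,127],0.0,0.05)
```

```text
t 8.35 pos [581.1 156.  127.3] q [ 0.24  0.5   1.7   0.01  0.99 -1.34] F [ 0.7  0.5 -3.9] w 10.3
delta tool [ 1.9 -1.5  0.4] rot [ 0.     0.002 -0.001] rows>= 0.1  R: [[-0.999, 0.001, -0.048], [0.001, 1.0, 0.0], [0.048, 0.0, -0.999]]
```

Request:
move_arm(deltas=[[1,-1,3,0,0,0],[0,0,1,0,0,0],[0,0,0.5,0,0,0]])

```text
t: 8.6
ee_pos: [581.7, 156.5, 127.1]
orientation: [-0.002, -3.099, -0.005]
ft_force: [-0.4, -0.7, -1.0]
width: 10.4
```

Run:
```python
from h import *
plan([579.2,154.5,127],0.0,0.05)
o=snap("g")
im=o["side"]
f=im["frame"][:,:,::-1][120:200,200:310]; cv2.imwrite("pics/g2.png",cv2.resize(f,None,fx=7,fy=7,interpolation=cv2.INTER_CUBIC))
```

```text
t 8.6 pos [581.7 156.5 127.1] q [ 0.24  0.5   1.7   0.02  0.99 -1.34] F [-0.4 -0.7 -1. ] w 10.4
delta tool [ 2.4 -2.   0.2] rot [ 0.003  0.007 -0.001] rows>= 0.1  R: [[-0.999, 0.001, -0.043], [0.001, 1.0, 0.003], [0.043, 0.003, -0.999]]
```

View pics/g2.png

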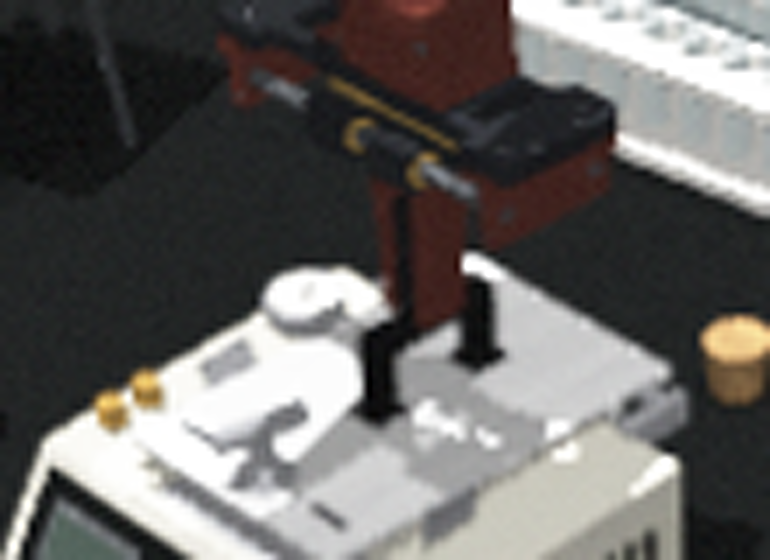

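Contact: Fz has dropped from -3.5 to -1, and the computed hook height is 103, which is the bar top plus the seat. The view shows the cover between the lugs, with the right lug at crop (450,515) outside the edge. I'll open and back off.

Request:
move_arm(deltas=[[0,0,0.5,0,0,0],[0,0,0.5,0,0,0],[0,0,0,0,0,0],[0,0,0,0,0,0]], hand=0.2)

```text
t: 9.03
ee_pos: [582.5, 156.5, 125.6]
orientation: [-0.002, -3.1, -0.006]
ft_force: [0.5, 0.5, -0.5]
width: 33.2
```

Request:
move_arm(deltas=[[0,0,-20,0,-0.01,0],[0,0,-30,0,-0.01,0],[0,0,-30,0,0,0],[0,0,-25,0,0,0],[0,0,0,0,0,0]])

```text
t: 9.45
ee_pos: [584.0, 155.5, 230.6]
orientation: [-0.003, -3.114, -0.003]
ft_force: [1.4, -0.4, 0.7]
width: 34.9
```

Run:
```python
from h import *
plan([481.5,153,200],0.0,0)
o=snap("i")
im=o["side"]
f=im["frame"][:,:,::-1][120:200,200:310]; cv2.imwrite("pics/i2.png",cv2.resize(f,None,fx=7,fy=7,interpolation=cv2.INTER_CUBIC))
t=o["top"]["frame"][:,:,::-1][180:280,190:280]; cv2.imwrite("pics/i3.png",cv2.resize(t,None,fx=6,fy=6,interpolation=cv2.INTER_CUBIC))
```

```text
t 9.45 pos [584.  155.5 230.6] q [ 0.24  0.37  1.63  0.01  1.17 -1.34] F [ 1.4 -0.4  0.7] w 34.9
delta tool [101.6  -2.7  33.4] rot [ 0.002 -0.027 -0.002] rows>= 2.6  R: [[-1.0, 0.002, -0.027], [0.002, 1.0, 0.002], [0.027, 0.002, -1.0]]
```

View pics/i2.png

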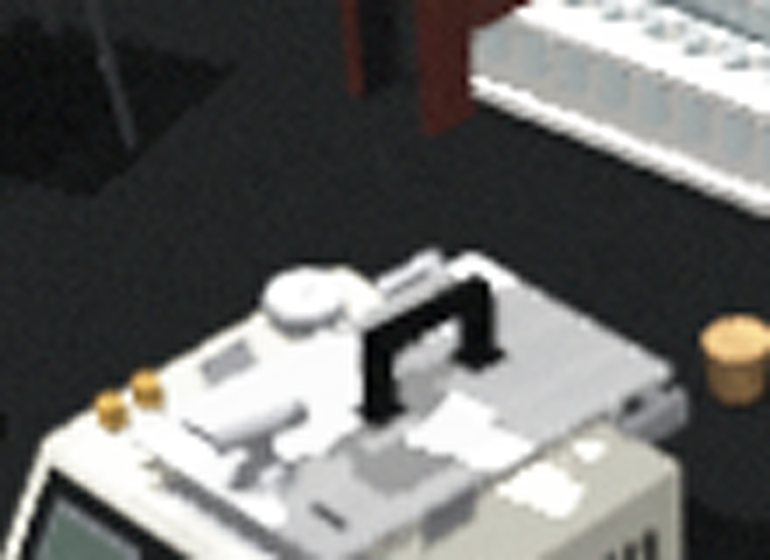

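View pics/i3.png

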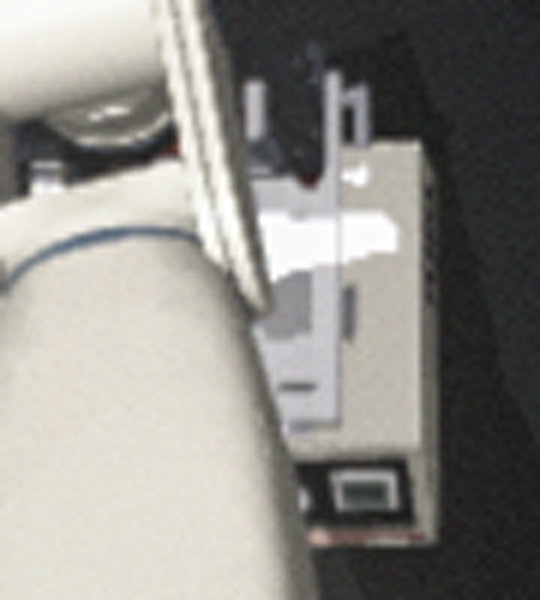

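Run:
```python
from h import *
o=load("i"); s=o["side"]
for z in (136,141):
  P=onplane(s,[[200+213/7,120+435/7],[200+297/7,120+412/7]],z); d=P[1]-P[0]; print(z,np.round(P,1).tolist(),np.round(P.mean(0),1),"len",np.linalg.norm(d),"th",np.arctan2(d[1],d[0])-np.pi/2+np.pi)
C=cloud(s); 
pts=[[200+255/7,120+425/7],[200+300/7,120+480/7],[200+200/7,120+470/7],[200+600/7,120+380/7],[200+520/7,120+290/7],[200+340/7,120+530/7]]
print(np.round(depthpt(s,pts),1))
# tbar depth points
sub=C[176:186,226:246].reshape(-1,3); sub=sub[(sub[:,2]>128)&(sub[:,2]<155)]; print(len(sub),np.round(sub.mean(0),1), cv2.minAreaRect(sub[:,:2].astype(np.float32)))
# plate plane fit
P=C[150:200,215:300].reshape(-1,3); 
m=(P[:,2]>98)&(P[:,2]<125)&(P[:,1]>95)&(P[:,1]<150)&(P[:,0]>470)&(P[:,0]<655); P=P[m]; A=np.c_[P[:,:2]-[481,153],np.ones(len(P))]
for _ in range(5):
    x=np.linalg.lstsq(A,P[:,2],rcond=None)[0]; r=P[:,2]-A@x; k=abs(r)<5; A=A[k];P=P[k]
print(x,len(P), "rear z",x[2]+x[0]*168)
```

```text
136 [[474.6, 173.0, 136.0], [508.9, 158.7, 136.0]] [491.7 165.8 136. ] len 37.10507415021281 th 1.1768502436831811
141 [[470.7, 167.5, 141.0], [504.8, 153.4, 141.0]] [487.8 160.4 141. ] len 36.90725684251024 th 1.1768502436831814
[[483.1 154.3 146. ]
 [492.9 141.2 118.2]
 [468.7 177.6 118.4]
 [636.7 108.2 107.5]
 [660.6 183.7 107. ]
 [482.9 105.  117. ]]
65 [484.2 155.5 142.7] ((485.31658935546875, 156.0513153076172), (14.781238555908203, 44.800357818603516), 80.5452651977539)
[-5.39775214e-02 -1.06308783e-02  1.15805304e+02] 617 rear z 106.73708052181287
```

Run:
```python
from h import *
o=load("a"); s=o["side"]
P=onplane(s,[[305+(455-360)/6.92,235+288/6.92],[305+(556-360)/6.92,235+257/6.92]],52); d=P[1]-P[0]
print(np.round(P,1).tolist(),np.linalg.norm(d),np.arctan2(d[1],d[0])+np.pi/2,"minus yaw",np.arctan2(d[1],d[0])+np.pi/2+0.166)
t=o["top"]
P=onplane(t,[[315+150/6,195+395/6],[315+172/6,195+322/6]],52); d=P[1]-P[0]
print(np.round(P,1).tolist(),np.linalg.norm(d),np.arctan2(d[1],d[0])+np.pi/2+0.166)
b=load("b")["side"]
f=b["frame"][:,:,::-1][255:305,300:400]; cv2.imwrite("pics/b2.png",cv2.resize(f,None,fx=8,fy=8,interpolation=cv2.INTER_CUBIC))
f=load("i")["side"]["frame"][:,:,::-1][170:200,215:265]; cv2.imwrite("pics/i4.png",cv2.resize(f,None,fx=14,fy=14,interpolation=cv2.INTER_CUBIC))
```

```text
[[432.3, -217.4, 52.0], [470.1, -234.9, 52.0]] 41.670686820075375 1.137695447756926 minus yaw 1.303695447756926
[[428.5, -223.2, 52.0], [470.1, -237.0, 52.0]] 43.81395013905327 1.4179224035181373
```

View pics/i4.png

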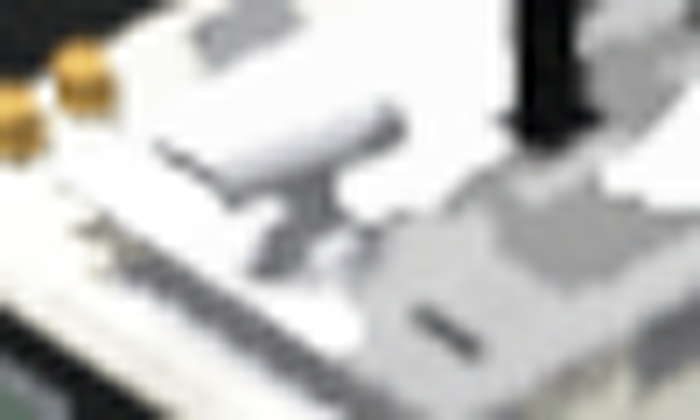

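View pics/b2.png

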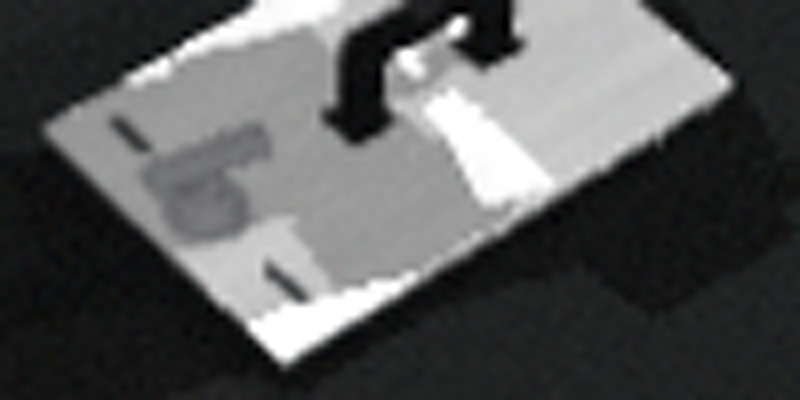

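Run:
```python
from h import *
b=load("b")["side"]; i=load("i")["side"]
for im,a,z,y in ((b,[[300+152/8,255+165/8],[300+262/8,255+137/8]],50,-.166),(i,[[215+235/14,170+203/14],[215+400/14,170+138/14]],137,0),(i,[[215+190/14,170+160/14],[215+385/14,170+108/14]],145,0)):
    P=onplane(im,a,z); d=P[1]-P[0]; print(np.round(P,1).tolist(),np.linalg.norm(d),np.arctan2(d[1],d[0])+np.pi/2-y)
```

```text
[[436.7, -214.3, 50.0], [470.5, -232.6, 50.0]] 38.43632376264285 1.2424279297761327
[[469.2, 160.3, 137.0], [507.1, 151.5, 137.0]] 38.93488754736781 1.3425169921904483
[[466.2, 169.8, 145.0], [505.4, 153.1, 145.0]] 42.59759218041688 1.1669733435050953
```

Run:
```python
from h import *
plan([484.5,155.5,175],-0.29,0)
```

```text
t 9.55 pos [581.9 154.9 226.5] q [ 0.24  0.38  1.63  0.01  1.16 -1.34] F [-0.4  0.2 -0.6] w 34.8
delta tool [95.6  0.4 54.6] rot [-0.004 -0.032  0.288] rows>= 2.7  R: [[-0.999, 0.002, -0.033], [0.002, 1.0, 0.0], [0.033, 0.0, -0.999]]
```

Request:
move_arm(deltas=[[30,0,5,0,-0.01,0.1],[30,-3,10,0,-0.01,0.1],[25,-6,15,0,-0.006,0.09],[12,-4,15,0,0,0],[0,0,5,0,0,0]])

```text
t: 9.97
ee_pos: [476.3, 152.3, 170.6]
orientation: [-0.479, -3.093, 0.011]
ft_force: [0.1, 0.5, -0.2]
width: 35.0
```

Run:
```python
from h import *
plan([484.5,155.5,175],-0.29,0)
```

```text
t 9.97 pos [476.3 152.3 170.6] q [ 0.29  0.28  1.92 -0.    0.95 -0.98] F [ 0.1  0.5 -0.2] w 35.0
delta tool [-6.9  5.5 -4.6] rot [-0.009 -0.01  -0.017] rows>= 0.2  R: [[-0.953, 0.302, -0.012], [0.302, 0.953, -0.005], [0.01, -0.009, -1.0]]
```

Request:
move_arm(deltas=[[-6,5,0,-0.008,-0.008,-0.012],[-1,0,0,0,0,0],[0,0,0,0,0,0]])

```text
t: 10.22
ee_pos: [484.5, 154.9, 167.5]
orientation: [-0.456, -3.102, 0.003]
ft_force: [1.0, 0.5, -0.1]
width: 35.1
```

Run:
```python
from h import *
plan([484.5,155.5,150],-0.29,0)
o=snap("j")
im=o["side"]
f=im["frame"][:,:,::-1][120:200,200:310]; cv2.imwrite("pics/j2.png",cv2.resize(f,None,fx=7,fy=7,interpolation=cv2.INTER_CUBIC))
```

```text
t 10.22 pos [484.5 154.9 167.5] q [ 0.29  0.3   1.91  0.    0.95 -0.99] F [ 1.   0.5 -0.1] w 35.1
delta tool [ 0.   0.6 17.5] rot [-0.003 -0.006 -0.002] rows>= 0.4  R: [[-0.958, 0.288, -0.007], [0.288, 0.958, -0.001], [0.006, -0.003, -1.0]]
```

View pics/j2.png

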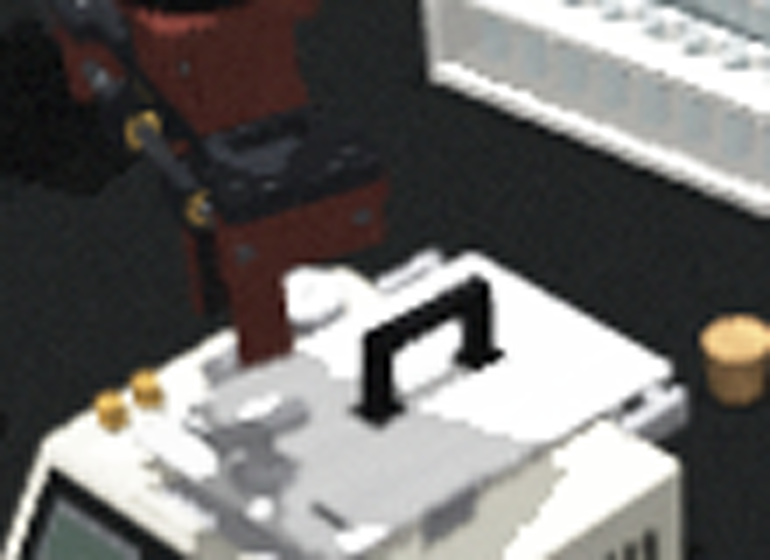

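Run:
```python
from h import *
im=load("j")["side"]
f=im["frame"][:,:,::-1][166:200,218:262]; cv2.imwrite("pics/j4.png",cv2.resize(f,None,fx=16,fy=16,interpolation=cv2.INTER_CUBIC))
```

```text
(no output)
```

View pics/j4.png

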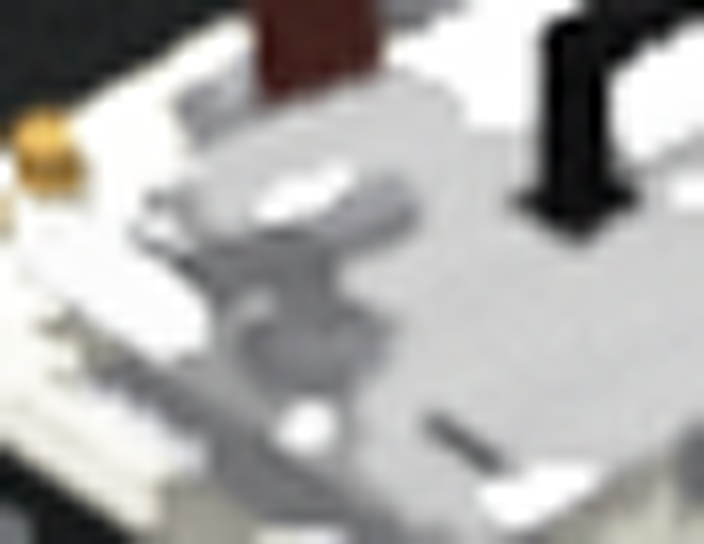

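Run:
```python
from h import *
i=load("j")["side"]
P=onplane(i,[[218+205/16,166+243/16],[218+300/16,166+223/16],[218+393/16,166+205/16]],141); d=P[2]-P[0]; print(np.round(P,1).tolist(),np.linalg.norm(d),np.arctan2(d[1],d[0])+np.pi/2)
print(proj(i,[[484.5,155,141]])*1, (proj(i,[[484.5,155,141]])[0]-[218,166])*16)
for th in (1.2,1.3,1.4):
    d=np.array([-np.sin(th),np.cos(th),0])*22; print(th,((proj(i,[np.array([484.5,155,141])-d,np.array([484.5,155,141])+d])-[218,166])*16).round().tolist())
```

```text
[[474.5, 170.2, 141.0], [490.1, 161.8, 141.0], [505.2, 153.2, 141.0]] 35.12601055077968 1.0666214144173134
[[236.81146286 181.76488641]] [300.98340577 252.23818252]
1.2 [[414.0, 219.0], [187.0, 285.0]]
1.3 [[410.0, 213.0], [191.0, 292.0]]
1.4 [[404.0, 207.0], [197.0, 298.0]]
```

Run:
```python
from h import *
o=load("i");s=o["side"];t=o["top"]
print("RR",onplane(s,[[200+672/7,120+368/7]],107.5).round(1),"FL",onplane(s,[[200+130/7,120+415/7]],116.5).round(1))
j=load("j")["side"]
print("rib R",onplane(j,[[218+430/16,166+420/16],[218+500/16,166+468/16]],116).round(1), "boss foot",onplane(j,[[218+315/16,166+350/16]],118).round(1))
print("handle top ends",onplane(s,[[200+375/7,120+325/7],[200+483/7,120+288/7]],152).round(1))
print("top RR,FR",onplane(t,[[190+338/6,180+72/6]],107.5).round(1),onplane(t,[[190+340/6,180+422/6]],116.5).round(1))
```

```text
RR [[664.2  91.1 107.5]] FL [[474.7 231.7 116.5]]
rib R [[487.1 126.  116. ]
 [486.5 106.1 116. ]] boss foot [[485.  155.3 118. ]]
handle top ends [[558.9 163.1 152. ]
 [608.5 148.6 152. ]]
top RR,FR [[664.1  88.8 107.5]] [[463.9  88.  116.5]]
```

Run:
```python
from h import *
plan([487,156.5,126],-0.29,0)
```

```text
t 10.32 pos [484.8 155.  167.9] q [ 0.29  0.3   1.9   0.    0.95 -0.99] F [-1.   1.2  0.4] w 35.3
delta tool [-1.9  2.2 41.9] rot [-0.002 -0.005 -0.003] rows>= 1.0  R: [[-0.957, 0.288, -0.006], [0.288, 0.957, -0.001], [0.005, -0.002, -1.0]]
```

Request:
move_arm(deltas=[[-2,1,12,0,-0.005,0],[0,0,14,0,0,0],[0,0,8,0,0,0],[0,0,2,0,0,0]])

```text
t: 10.65
ee_pos: [492.6, 156.1, 133.5]
orientation: [0.458, 3.101, 0.001]
ft_force: [-0.6, 0.0, -0.7]
width: 35.1
```

Run:
```python
from h import *
plan([487,156.5,126],-0.29,0)
o=snap("k")
im=o["side"]
f=im["frame"][:,:,::-1][130:200,210:300]; cv2.imwrite("pics/k2.png",cv2.resize(f,None,fx=8,fy=8,interpolation=cv2.INTER_CUBIC))
```

```text
t 10.65 pos [492.6 156.1 133.5] q [ 0.29  0.35  1.92 -0.    0.86 -0.99] F [-0.6  0.  -0.7] w 35.1
delta tool [ 5.5 -1.2  7.5] rot [ 0.002  0.007 -0.003] rows>= 0.2  R: [[-0.957, 0.289, 0.007], [0.289, 0.957, -0.0], [-0.007, 0.002, -1.0]]
```

View pics/k2.png

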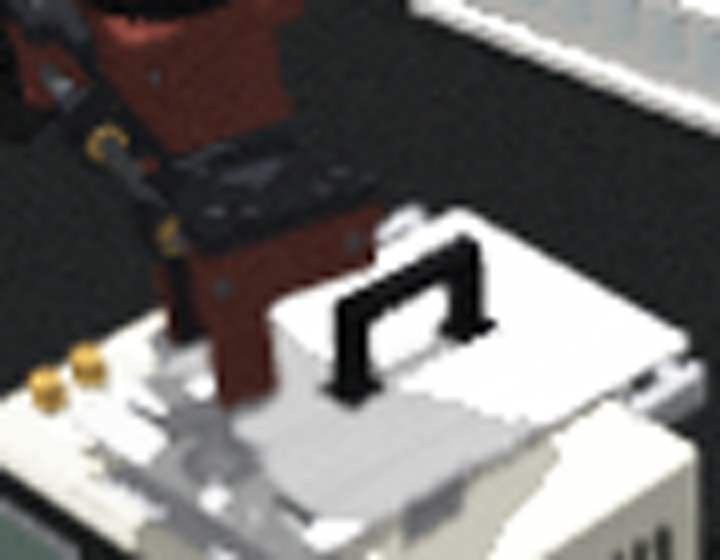

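Request:
move_arm(deltas=[[5,-1,5,0,0.006,0],[1,0,4,0,0,0],[0,0,1,0,0,0]], hand=0.5)

```text
t: 11.0
ee_pos: [487.5, 157.3, 125.0]
orientation: [0.459, 3.105, 0.005]
ft_force: [0.3, -0.9, 0.1]
width: 22.7
```

Run:
```python
from h import *
plan([486.5,156.5,126],-0.29,0)
print(ctrl.get_obs()["moment"])
```

```text
t 11.0 pos [487.5 157.3 125. ] q [ 0.29  0.36  1.93  0.    0.84 -0.99] F [ 0.3 -0.9  0.1] w 22.7
delta tool [ 0.7 -1.1 -1. ] rot [ 0.004  0.003 -0.004] rows>= 0.0  R: [[-0.957, 0.289, 0.003], [0.289, 0.957, 0.003], [-0.003, 0.004, -1.0]]
[-0.00416129  0.04045041 -0.02694401]
```

Request:
move_arm(deltas=[[0,-0.5,0,0,0,0],[0,0,0,0,0,0],[0,0,0,0,0,0]], hand=0.66)

```text
t: 11.25
ee_pos: [487.2, 156.9, 125.2]
orientation: [0.459, 3.105, 0.005]
ft_force: [-0.9, 0.3, 0.0]
width: 14.8
```

Run:
```python
from h import *
plan([486.5,156.5,126],-0.29,0)
o=snap("l")
im=o["side"]
f=im["frame"][:,:,::-1][130:200,210:300]; cv2.imwrite("pics/l2.png",cv2.resize(f,None,fx=8,fy=8,interpolation=cv2.INTER_CUBIC))
```

```text
t 11.25 pos [487.2 156.9 125.2] q [ 0.29  0.36  1.94  0.    0.84 -0.99] F [-0.9  0.3  0. ] w 14.8
delta tool [ 0.5 -0.6 -0.8] rot [ 0.004  0.003 -0.003] rows>= 0.0  R: [[-0.957, 0.289, 0.004], [0.289, 0.957, 0.003], [-0.003, 0.004, -1.0]]
```

View pics/l2.png

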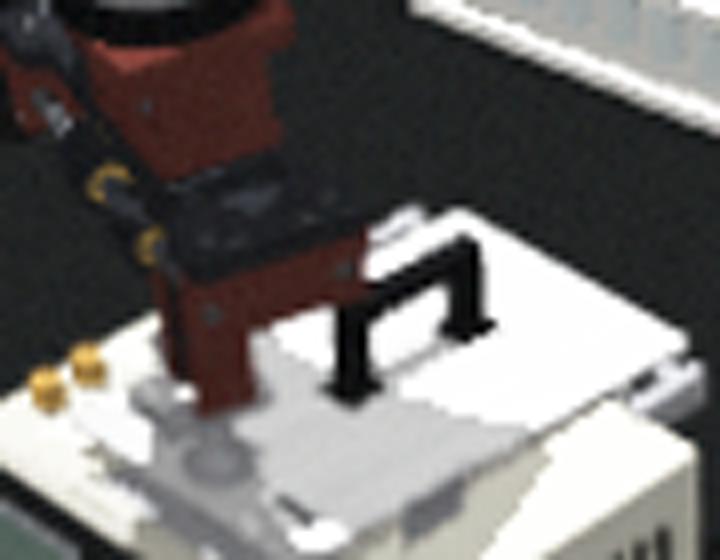

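Request:
move_arm(deltas=[[0,-0.5,0,0,0,0.08],[0,0,0,0,0,0.1],[0,0,0,0,0,0.1],[0,0,0,0,0,0.1],[0,0,0,0,0,0]])

```text
t: 11.77
ee_pos: [487.7, 156.5, 126.0]
orientation: [1.061, 2.953, 0.007]
ft_force: [0.3, 0.4, -0.0]
width: 15.0
```

Run:
```python
from h import *
plan([486,156,125],-1.57,0)
print(ctrl.get_obs()["moment"])
```

```text
t 11.77 pos [487.7 156.5 126. ] q [ 0.29  0.36  1.94  0.    0.84 -0.6 ] F [ 0.3  0.4 -0. ] w 15.0
delta tool [ 1.  -1.5  1. ] rot [ 0.006 -0.001  0.88 ] rows>= 7.3  R: [[-0.771, 0.637, 0.005], [0.637, 0.771, 0.003], [-0.002, 0.006, -1.0]]
[-0.07300943  0.04863153 -0.00851204]
```

Request:
move_arm(deltas=[[0,-0.5,0.5,0,0,0.11],[0,0,0,0,0,0.11],[0,0,0,0,0,0.11],[0,0,0,0,0,0.11],[0,0,0,0,0,0]])

```text
t: 12.18
ee_pos: [487.8, 156.2, 126.0]
orientation: [1.685, 2.647, 0.01]
ft_force: [-1.3, 0.1, 0.8]
width: 14.9
```

Run:
```python
from h import *
plan([486,156,125],-1.57,0)
print(ctrl.get_obs()["moment"])
```

```text
t 12.18 pos [487.8 156.2 126. ] q [ 0.29  0.36  1.94  0.    0.84 -0.15] F [-1.3  0.1  0.8] w 14.9
delta tool [ 0.6 -1.7  1. ] rot [ 0.007 -0.002  0.436] rows>= 3.6  R: [[-0.423, 0.906, 0.006], [0.906, 0.423, 0.003], [0.0, 0.007, -1.0]]
[-0.10513428  0.05949644 -0.0313467 ]
```

Request:
move_arm(deltas=[[0,-1,0,0,0,0.11],[0,0,0,0,0,0.11],[0,0,0,0,0,0.11],[0,0,0,0,0,0.11],[0,0,0,0,0,0.0]])

```text
t: 12.6
ee_pos: [487.2, 155.8, 126.4]
orientation: [2.212, 2.228, 0.011]
ft_force: [0.5, -0.1, -0.5]
width: 14.9
```

Run:
```python
from h import *
plan([486,156,125],-1.57,0)
print(ctrl.get_obs()["moment"])
o=snap("m")
im=o["side"]
f=im["frame"][:,:,::-1][130:200,210:300]; cv2.imwrite("pics/m2.png",cv2.resize(f,None,fx=8,fy=8,interpolation=cv2.INTER_CUBIC))
```

```text
t 12.6 pos [487.2 155.8 126.4] q [0.29 0.36 1.94 0.   0.84 0.28] F [ 0.5 -0.1 -0.5] w 14.9
delta tool [ 0.2 -1.2  1.4] rot [ 0.007 -0.003  0.007] rows>= 0.1  R: [[-0.007, 1.0, 0.007], [1.0, 0.007, 0.003], [0.003, 0.007, -1.0]]
[-0.11047079  0.06038907  0.01372045]
```

View pics/m2.png

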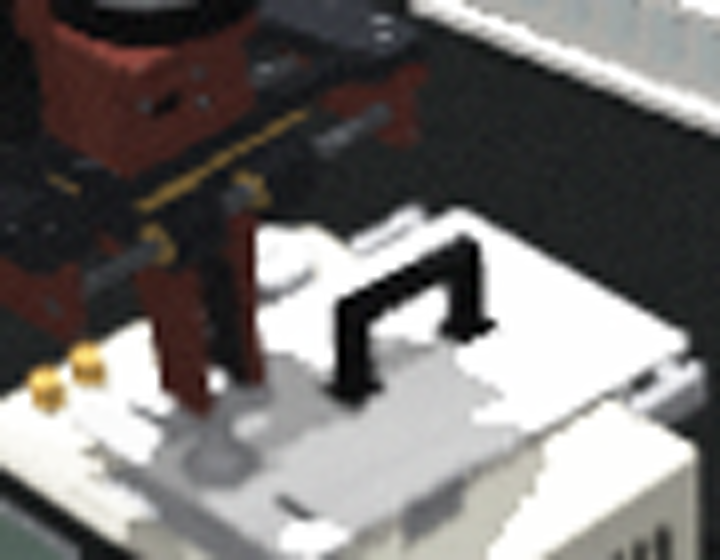

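Request:
move_arm(deltas=[[0,-0.5,0,0,0,0.08],[0,0,0,0,0,0.07],[0,0,0,0,0,0],[0,0,0,0,0,0]])

```text
t: 13.03
ee_pos: [486.6, 155.8, 126.4]
orientation: [2.349, 2.083, 0.012]
ft_force: [0.3, 0.7, 0.7]
width: 15.0
```

Run:
```python
from h import *
plan([486,156,125],-1.57,0)
print(ctrl.get_obs()["moment"])
```

```text
t 13.03 pos [486.6 155.8 126.4] q [0.29 0.36 1.94 0.   0.84 0.4 ] F [0.3 0.7 0.7] w 15.0
delta tool [ 0.1 -0.7  1.4] rot [ 0.007 -0.004 -0.121] rows>= 1.0  R: [[0.12, 0.993, 0.007], [0.993, -0.12, 0.003], [0.004, 0.006, -1.0]]
[-0.0936739   0.0640149   0.02325231]
```

Request:
move_arm(deltas=[[0,0,0,0,0,-0.06],[0,0,0,0,0,0],[0,0,0,0,0,0]], hand=0.2)

```text
t: 13.28
ee_pos: [486.6, 155.8, 126.4]
orientation: [2.271, 2.168, 0.011]
ft_force: [0.0, -0.5, 0.0]
width: 31.5
```

Request:
move_arm(deltas=[[0,0,-10,0,0,0],[0,0,-25,0,0,0],[0,0,-35,0,0,0],[0,0,-35,0,0,0],[0,0,-10,0,0,0]])

```text
t: 13.7
ee_pos: [482.9, 154.5, 244.5]
orientation: [-2.269, -2.17, 0.002]
ft_force: [0.1, 0.5, -0.1]
width: 34.9
```

Run:
```python
from h import *
plan([486,156,125],-1.57,0)
o=snap("n")
im=o["side"]
f=im["frame"][:,:,::-1][140:200,210:300]; cv2.imwrite("pics/n2.png",cv2.resize(f,None,fx=8,fy=8,interpolation=cv2.INTER_CUBIC))
f=im["frame"][:,:,::-1][166:200,218:262]; cv2.imwrite("pics/n4.png",cv2.resize(f,None,fx=16,fy=16,interpolation=cv2.INTER_CUBIC))
```

```text
t 13.7 pos [482.9 154.5 244.5] q [0.29 0.19 1.84 0.   1.11 0.33] F [ 0.1  0.5 -0.1] w 34.9
delta tool [  1.5   3.3 119.5] rot [-0.002 -0.001 -0.045] rows>= 2.9  R: [[0.044, 0.999, -0.002], [0.999, -0.044, 0.001], [0.001, -0.002, -1.0]]
```

View pics/n2.png

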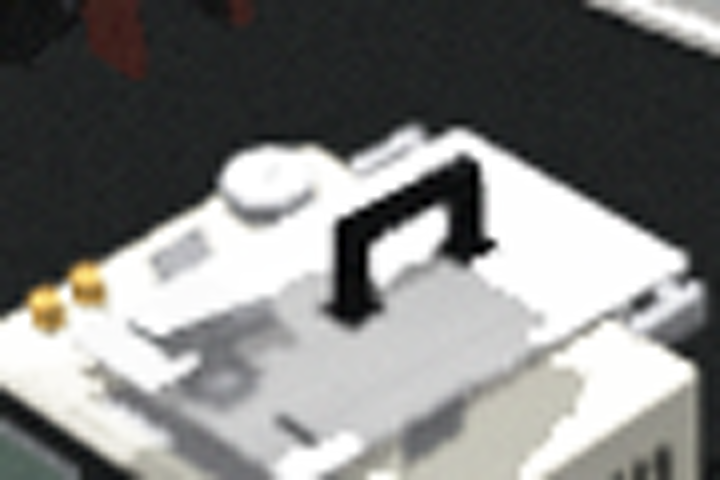

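View pics/n4.png

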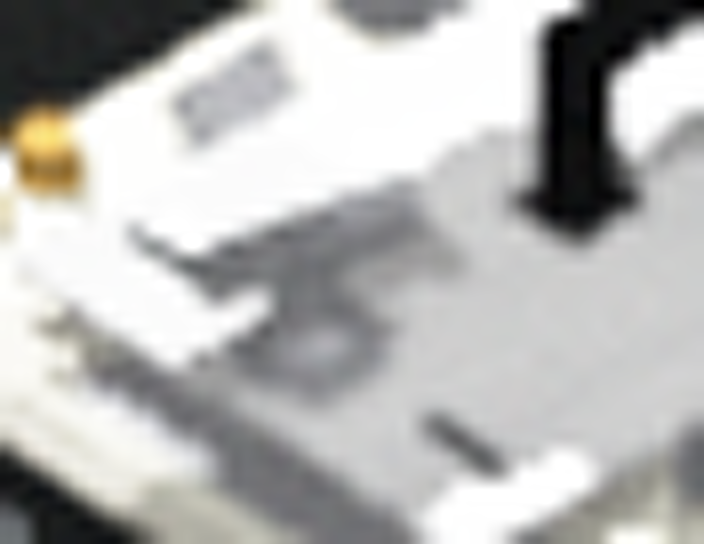

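The T-bar did not turn: at (231..244, 183..179) it sits as before, so the fingers missed it. I'll check where the fingertips really are against the images.

Run:
```python
from h import *
for tag,tcp,yaw,w,seen in (("j",(484.5,154.9,167.5),-.29,35,(200+265/7,120+358/7)),("l",(487.2,156.9,125.2),-.29,15,(210+225/8,130+412/8)),("m",(487.2,155.8,126.4),-1.57,15,(210+187/8,130+410/8)),("n",(482.9,154.5,244.5),-1.61,35,(210+120/8,140+75/8))):
    im=load(tag)["side"]; y=np.array([-np.sin(yaw),np.cos(yaw),0])
    for sgn in (-1,1):
        p=np.array(tcp)+sgn*y*(w/2+6)
        pr=proj(im,[p,p+[0,0,10],p+[0,0,20]])
        print(tag,sgn,pr.round(1).tolist(),"seen",np.round(seen,1))
im=load("l")["side"]; print("pt bar centre",proj(im,[[486,156,141]]))
C=cloud(load("l")["side"]); print(np.round(C[178:184:1,236:241:2],0).tolist())
C=cloud(load("j")["side"]); print("j bar",np.round(C[176:183:2,232:244:3],0).tolist())
```

```text
j -1 [[239.2, 178.7], [238.9, 175.9], [238.5, 173.0]] seen [237.9 171.1]
j 1 [[232.6, 170.3], [232.2, 167.5], [231.8, 164.7]] seen [237.9 171.1]
l -1 [[239.5, 187.8], [239.2, 185.1], [238.8, 182.4]] seen [238.1 181.5]
l 1 [[235.8, 183.0], [235.4, 180.3], [235.0, 177.5]] seen [238.1 181.5]
m -1 [[234.4, 187.3], [234.0, 184.6], [233.6, 181.9]] seen [233.4 181.2]
m 1 [[241.3, 183.1], [241.0, 180.4], [240.6, 177.7]] seen [233.4 181.2]
n -1 [[225.9, 156.0], [225.5, 152.9], [225.1, 149.9]] seen [225.  149.4]
n 1 [[239.2, 149.1], [238.9, 146.1], [238.5, 143.0]] seen [225.  149.4]
pt bar centre [[236.97697786 181.39137133]]
[[[472.0, 140.0, 169.0], [485.0, 147.0, 159.0], [489.0, 143.0, 159.0]], [[477.0, 146.0, 160.0], [480.0, 142.0, 160.0], [488.0, 143.0, 155.0]], [[476.0, 146.0, 157.0], [481.0, 143.0, 156.0], [488.0, 143.0, 152.0]], [[475.0, 146.0, 153.0], [482.0, 146.0, 150.0], [496.0, 155.0, 137.0]], [[473.0, 143.0, 153.0], [488.0, 155.0, 138.0], [509.0, 172.0, 118.0]], [[480.0, 154.0, 140.0], [487.0, 153.0, 136.0], [508.0, 172.0, 115.0]]]
j bar [[[515.0, 218.0, 113.0], [523.0, 212.0, 112.0], [527.0, 203.0, 114.0], [531.0, 193.0, 117.0]], [[509.0, 210.0, 113.0], [515.0, 203.0, 113.0], [522.0, 197.0, 112.0], [503.0, 157.0, 143.0]], [[501.0, 201.0, 115.0], [481.0, 157.0, 148.0], [490.0, 156.0, 144.0], [501.0, 155.0, 138.0]], [[469.0, 157.0, 148.0], [480.0, 158.0, 141.0], [487.0, 152.0, 140.0], [515.0, 176.0, 112.0]]]
```

The measured points put the real tip bottoms about 22 mm above the reported TCP. In picture l the depth at the fingertip is z≈150 with the TCP at 125, so the fingers passed over the crossbar (top at about 147). I'll turn back and descend deeper, watching the force.

Request:
move_arm(deltas=[[0,0,10,0,0,-0.12],[0,0,15,0,0,-0.12],[0,0,15,0,0,-0.12],[0,0,15,0,0,-0.12],[0,0,10,0,0,-0.12]])

```text
t: 14.22
ee_pos: [481.6, 154.2, 175.0]
orientation: [-1.498, -2.76, -0.001]
ft_force: [-0.2, -0.1, -0.5]
width: 35.0
```

Request:
move_arm(deltas=[[0,0,0,0,0,-0.12],[0,0,0,0,0,-0.12],[0,0,0,0,0,-0.12],[0,0,0,0,0,-0.12],[0,0,0,0,0,-0.12]])

```text
t: 14.63
ee_pos: [473.8, 151.9, 164.9]
orientation: [-0.574, -3.071, 0.012]
ft_force: [0.6, 0.5, 0.9]
width: 35.5
```

Request:
move_arm(deltas=[[0,0,0,0,0,-0.1],[0,0,0,0,0,-0.05],[0,0,0,0,0,0]])

```text
t: 14.88
ee_pos: [470.3, 150.8, 160.8]
orientation: [-0.319, -3.1, 0.014]
ft_force: [-0.7, 0.7, -0.1]
width: 35.5
```

Run:
```python
from h import *
plan([486,156,150],-0.22,0)
```

```text
t 14.88 pos [470.3 150.8 160.8] q [ 0.29  0.3   1.93  0.    0.94 -1.08] F [-0.7  0.7 -0.1] w 35.5
delta tool [-14.6   8.4  10.4] rot [-0.012 -0.024  0.015] rows>= 0.5  R: [[-0.979, 0.204, -0.026], [0.204, 0.979, -0.006], [0.024, -0.011, -1.0]]
```

Request:
move_arm(deltas=[[-13,7,4,-0.01,-0.022,0.015],[-2,1,3,0,0,0],[0,0,0,0,0,0],[0,0,0,0,0,0]])

```text
t: 15.22
ee_pos: [483.6, 154.7, 150.0]
orientation: [-0.353, -3.114, 0.006]
ft_force: [0.4, -0.9, 0.1]
width: 35.1
```

Run:
```python
from h import *
plan([486,156,150],-0.22,0)
o=snap("p")
im=o["side"]
f=im["frame"][:,:,::-1][140:200,210:300]; cv2.imwrite("pics/p2.png",cv2.resize(f,None,fx=8,fy=8,interpolation=cv2.INTER_CUBIC))
```

```text
t 15.22 pos [483.6 154.7 150. ] q [ 0.29  0.32  1.92 -0.    0.91 -1.06] F [ 0.4 -0.9  0.1] w 35.1
delta tool [-2.   1.8 -0. ] rot [-0.005 -0.008 -0.005] rows>= 0.1  R: [[-0.975, 0.224, -0.009], [0.224, 0.975, -0.003], [0.008, -0.005, -1.0]]
```

View pics/p2.png

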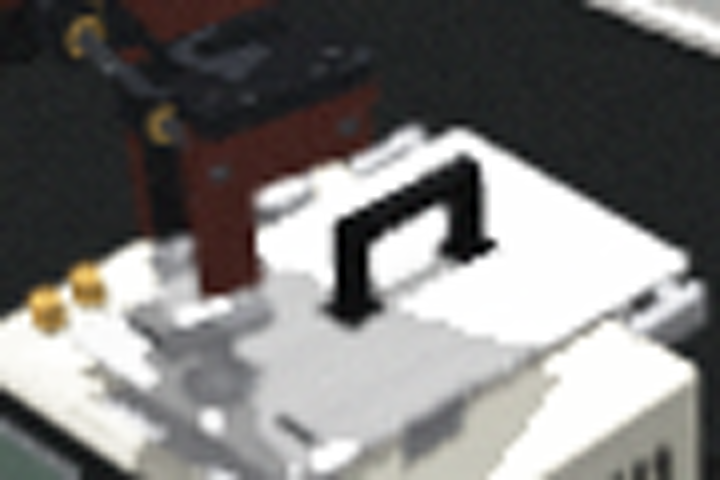

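Request:
move_arm(deltas=[[-1,1,10,0,-0.006,0],[-0.5,0,10,0,0,0],[0,0,5,0,0,0],[0,0,0,0,0,0]])

```text
t: 15.65
ee_pos: [485.0, 155.1, 124.7]
orientation: [-0.354, -3.12, 0.007]
ft_force: [0.1, -0.9, 0.6]
width: 35.2
```

Run:
```python
from h import *
plan([486,156,112],-0.22,0)
```

```text
t 15.65 pos [485.  155.1 124.7] q [ 0.29  0.36  1.94 -0.    0.85 -1.05] F [ 0.1 -0.9  0.6] w 35.2
delta tool [-0.8  1.1 12.7] rot [-0.004 -0.001 -0.006] rows>= 0.3  R: [[-0.975, 0.224, -0.002], [0.224, 0.975, -0.004], [0.001, -0.004, -1.0]]
```

Request:
move_arm(deltas=[[-0.5,1,5,0,0,0],[0,0,3,0,0,0],[0,0,0,0,0,0]])

```text
t: 15.9
ee_pos: [485.6, 155.9, 116.0]
orientation: [-0.354, -3.12, 0.007]
ft_force: [0.5, 1.0, 0.5]
width: 35.1
```

Request:
move_arm(deltas=[[0,0,3,0,0,0],[0,0,2,0,0,0],[0,0,0,0,0,0]])

```text
t: 16.15
ee_pos: [485.9, 156.0, 110.8]
orientation: [-0.354, -3.12, 0.007]
ft_force: [-0.3, 0.3, -0.4]
width: 35.0
```

Run:
```python
from h import *
plan([486,156,112],-0.22,0)
o=snap("q")
im=o["side"]
f=im["frame"][:,:,::-1][140:200,210:300]; cv2.imwrite("pics/q2.png",cv2.resize(f,None,fx=8,fy=8,interpolation=cv2.INTER_CUBIC))
C=cloud(im); print(np.round(C[176:190:1,232:244:2,2],0))
```

```text
t 16.15 pos [485.9 156.  110.8] q [ 0.29  0.39  1.94 -0.    0.82 -1.05] F [-0.3  0.3 -0.4] w 35.0
delta tool [-0.1  0.  -1.2] rot [-0.004 -0.001 -0.006] rows>= 0.1  R: [[-0.975, 0.224, -0.002], [0.224, 0.975, -0.004], [0.001, -0.004, -1.0]]
[[148. 147. 219. 220. 219. 170.]
 [148. 143. 174. 215. 170. 169.]
 [142. 143. 171. 173. 168. 167.]
 [136. 135. 166. 166. 162. 161.]
 [136. 148. 164. 166. 162. 160.]
 [145. 146. 159. 160. 155. 156.]
 [146. 144. 154. 159. 154. 152.]
 [145. 138. 150. 155. 150. 150.]
 [143. 141. 134. 151. 150. 140.]
 [143. 114. 147. 145. 141. 138.]
 [118. 115. 144. 140. 137. 135.]
 [118. 120. 138. 142. 136. 114.]
 [116. 116. 136. 123. 115. 117.]
 [112. 119. 115. 117. 118. 114.]]
```

View pics/q2.png

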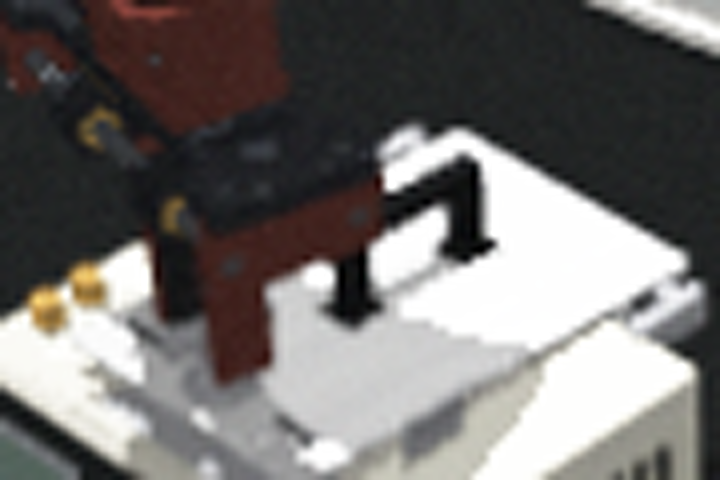

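The side depth shows the near finger's tip at z≈136, straddling the crossbar between z 135 and 147. I'll go a bit deeper and close to about 15 mm.

Request:
move_arm(deltas=[[0,0,3,0,0,0],[0,0,1,0,0,0],[0,0,0,0,0,0],[0,0,0,0,0,0]], hand=0.66)

```text
t: 16.58
ee_pos: [486.3, 156.1, 107.1]
orientation: [-0.354, -3.121, 0.006]
ft_force: [0.6, -0.2, 0.2]
width: 15.6
```

Run:
```python
from h import *
plan([486,156,107],-0.22,0)
print(ctrl.get_obs()["moment"])
```

```text
t 16.58 pos [486.3 156.1 107.1] q [ 0.29  0.39  1.94 -0.    0.81 -1.05] F [ 0.6 -0.2  0.2] w 15.6
delta tool [ 0.3 -0.2  0.1] rot [-0.004 -0.    -0.006] rows>= 0.1  R: [[-0.975, 0.224, -0.001], [0.224, 0.975, -0.004], [0.0, -0.004, -1.0]]
[ 0.0628916  -0.0344476  -0.05094232]
```

Request:
move_arm(deltas=[[0,0,0,0,0,0.08],[0,0,0,0,0,0.1],[0,0,0,0,0,0.1],[0,0,0,0,0,0]])

```text
t: 16.92
ee_pos: [486.2, 156.5, 107.1]
orientation: [-0.804, -3.037, 0.005]
ft_force: [-0.2, -0.5, -0.0]
width: 14.9
```

Run:
```python
from h import *
plan([486,156,107],-1.57,0)
print(ctrl.get_obs()["moment"])
o=snap("r")
im=o["side"]
f=im["frame"][:,:,::-1][140:200,210:300]; cv2.imwrite("pics/r2.png",cv2.resize(f,None,fx=8,fy=8,interpolation=cv2.INTER_CUBIC))
```

```text
t 16.92 pos [486.2 156.5 107.1] q [ 0.29  0.39  1.94 -0.    0.81 -0.76] F [-0.2 -0.5 -0. ] w 14.9
delta tool [-0.  -0.5  0.1] rot [-0.003  0.002  1.052] rows>= 8.8  R: [[-0.869, 0.495, -0.001], [0.495, 0.869, -0.003], [-0.001, -0.003, -1.0]]
[ 0.03082503 -0.01364639  0.05652025]
```

View pics/r2.png

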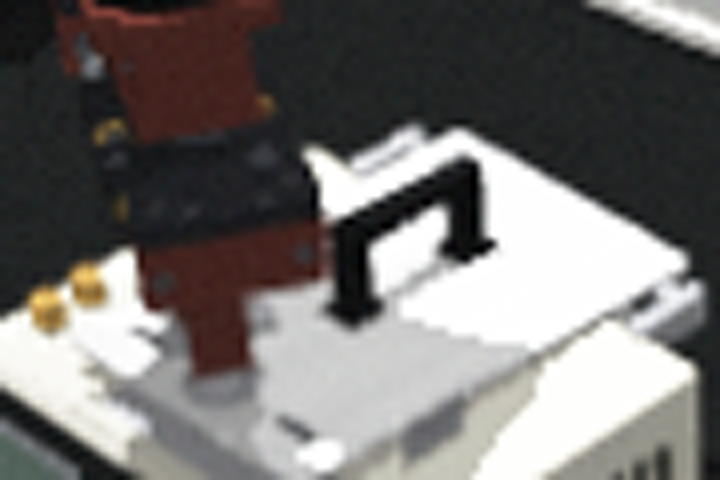

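Now the moment about z reads 0.056 N m, which is the joint's friction, so the bar is turning with the fingers. Continuing.

Request:
move_arm(deltas=[[0,0,0,0,0,0.11],[0,0,0,0,0,0.11],[0,0,0,0,0,0.11],[0,0,0,0,0,0.11],[0,0,0,0,0,0.11]])

```text
t: 17.43
ee_pos: [486.6, 156.7, 107.1]
orientation: [1.594, 2.705, -0.004]
ft_force: [0.3, 0.8, -1.8]
width: 15.2
```

Request:
move_arm(deltas=[[0,0,0,0,0,0.11],[0,0,0,0,0,0.11],[0,0,0,0,0,0.11],[0,0,0,0,0,0.05],[0,0,0,0,0,0]])

```text
t: 17.85
ee_pos: [487.0, 156.7, 106.8]
orientation: [2.086, 2.346, -0.003]
ft_force: [-0.0, 0.2, -1.6]
width: 15.2
```

Run:
```python
from h import *
plan([486,156,107],-1.57,0)
print(ctrl.get_obs()["moment"])
o=snap("s")
im=o["side"]
f=im["frame"][:,:,::-1][140:200,210:300]; cv2.imwrite("pics/s2.png",cv2.resize(f,None,fx=8,fy=8,interpolation=cv2.INTER_CUBIC))
```

```text
t 17.85 pos [487.  156.7 106.8] q [ 0.29  0.39  1.94 -0.    0.81  0.18] F [-0.   0.2 -1.6] w 15.2
delta tool [-0.6 -1.1 -0.2] rot [0.    0.003 0.117] rows>= 1.0  R: [[-0.117, 0.993, 0.001], [0.993, 0.117, -0.003], [-0.003, 0.0, -1.0]]
[-0.01073346  0.00740056  0.03606399]
```

View pics/s2.png

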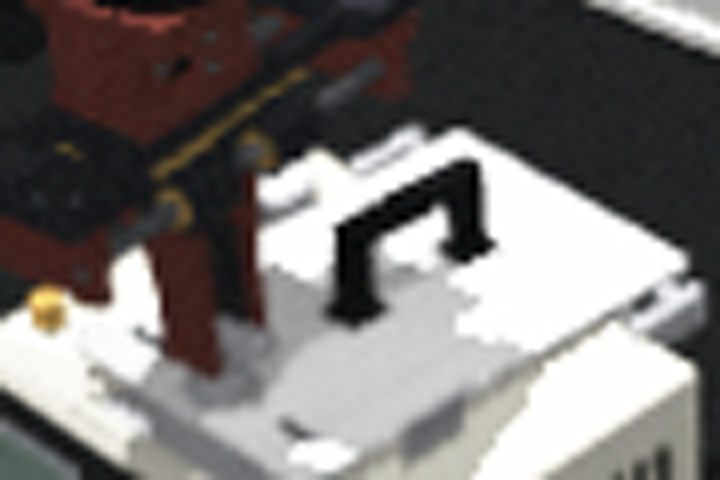

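Request:
move_arm(deltas=[[0,-0.5,0,0,0,0.1],[0,0,0.5,0,0,0.1],[0,0,0,0,0,0.05],[0,0,0,0,0,0]])

```text
t: 18.28
ee_pos: [486.7, 156.6, 106.1]
orientation: [2.356, 2.073, -0.002]
ft_force: [0.1, -0.2, -2.2]
width: 15.1
```

Run:
```python
from h import *
plan([486,156,107],-1.57,0)
print(ctrl.get_obs()["moment"])
```

```text
t 18.28 pos [486.7 156.6 106.1] q [ 0.29  0.39  1.94 -0.    0.8   0.42] F [ 0.1 -0.2 -2.2] w 15.1
delta tool [-0.7 -0.6 -0.9] rot [ 0.001  0.003 -0.128] rows>= 1.1  R: [[0.127, 0.992, 0.001], [0.992, -0.127, -0.003], [-0.003, 0.001, -1.0]]
[-0.00601384 -0.00463159  0.08105587]
```

Request:
move_arm(deltas=[[0,0,0,0,0,-0.04],[0,0,0,0,0,0],[0,0,0,0,0,0]], hand=0.3)

```text
t: 18.53
ee_pos: [486.6, 156.5, 106.3]
orientation: [2.303, 2.132, -0.002]
ft_force: [0.6, 0.1, 0.3]
width: 29.8
```

Request:
move_arm(deltas=[[0,0,-10,0,0,-0.05],[0,0,-20,0,0,-0.05],[0,0,-25,0,0,0],[0,0,-30,0,0,0],[0,0,-15,0,0,0]])

```text
t: 18.95
ee_pos: [483.2, 155.6, 206.0]
orientation: [-2.182, -2.257, 0.017]
ft_force: [0.4, -0.3, 0.0]
width: 31.0
```

Run:
```python
from h import *
plan([486,156,107],-1.57,0)
o=snap("u")
im=o["side"]
f=im["frame"][:,:,::-1][140:200,210:300]; cv2.imwrite("pics/u2.png",cv2.resize(f,None,fx=8,fy=8,interpolation=cv2.INTER_CUBIC))
f=im["frame"][:,:,::-1][166:200,218:262]; cv2.imwrite("pics/u4.png",cv2.resize(f,None,fx=16,fy=16,interpolation=cv2.INTER_CUBIC))
```

```text
t 18.95 pos [483.2 155.6 206. ] q [ 0.29  0.25  1.87 -0.    1.03  0.26] F [ 0.4 -0.3  0. ] w 31.0
delta tool [ 0.9  3.7 98.9] rot [-0.009  0.006  0.033] rows>= 2.4  R: [[-0.034, 0.999, -0.009], [0.999, 0.034, -0.006], [-0.006, -0.009, -1.0]]
```

View pics/u2.png

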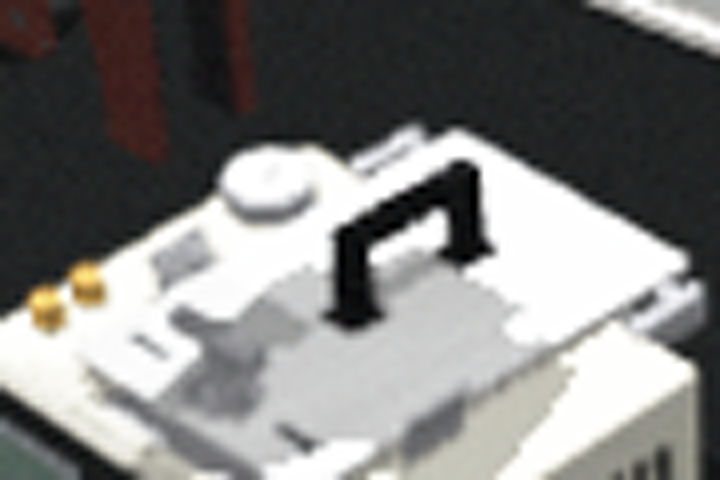

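View pics/u4.png

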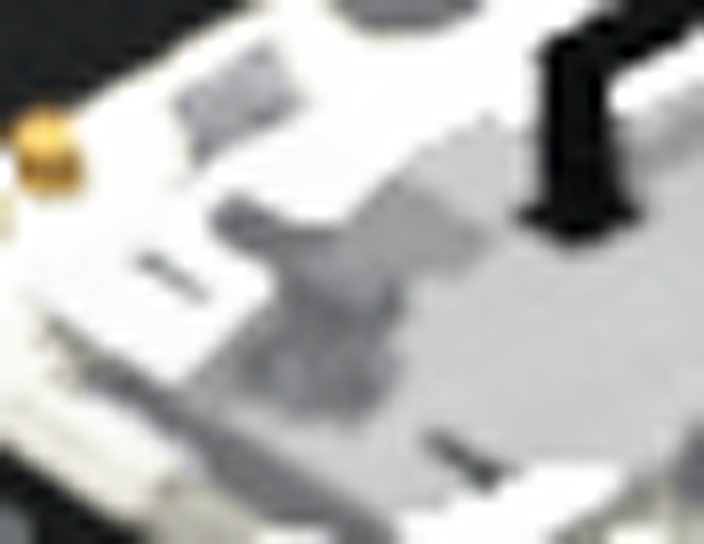

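The T-bar now lies across the plate, its end caps at u4 crop (240,218) and about (388,305), near-parallel to the rib line (172,275)–(462,460). The front also dropped about 1 px, which suggests the pin is in the slot. I'll quantify both.

Run:
```python
from h import *
s=load("u")["side"]
px=lambda x,y:[218+x/16,166+y/16]
R=onplane(s,[px(172,275),px(462,460)],114); d=R[1]-R[0]; print("ribs",R.round(1).tolist(),np.linalg.norm(d),"ang",np.arctan2(-d[0]*-1,-d[1]) , np.arctan2(d[0],-d[1]))
B=onplane(s,[px(232,222),px(388,312)],138); d=B[1]-B[0]; print("bar",B.round(1).tolist(),np.linalg.norm(d),"ang",np.arctan2(d[0],-d[1]))
C=cloud(s)
P=C[150:200,215:300].reshape(-1,3)
m=(P[:,2]>98)&(P[:,2]<125)&(P[:,1]>95)&(P[:,1]<150)&(P[:,0]>495)&(P[:,0]<655); P=P[m]; A=np.c_[P[:,:2]-[481,153],np.ones(len(P))]
for _ in range(5):
    x=np.linalg.lstsq(A,P[:,2],rcond=None)[0]; r=P[:,2]-A@x; k=abs(r)<5; A=A[k];P=P[k]
print("plate",x,len(P),"rear z",x[2]+x[0]*168)
P=C[174:192,226:246].reshape(-1,3); P=P[(P[:,2]>128)&(P[:,2]<150)]; print(len(P),P.mean(0).round(1),cv2.minAreaRect(P[:,:2].astype(np.float32)), "z95",np.percentile(P[:,2],95))
u,sv,vt=np.linalg.svd(P[:,:2]-P[:,:2].mean(0)); print(vt[0])
```

```text
ribs [[484.9, 196.7, 114.0], [484.9, 115.0, 114.0]] 81.69116143505812 ang -0.00010411817074197759 -0.00010411817074197759
bar [[484.3, 174.6, 138.0], [485.9, 132.9, 138.0]] 41.69847540034568 ang 0.03783606844086899
plate [-3.28934787e-02 -2.84607509e-02  1.11984700e+02] 543 rear z 106.4585953266822
54 [482.8 154.9 140.3] ((483.1557922363281, 157.9622039794922), (12.679230690002441, 46.67667007446289), 0.2103726714849472) z95 144.75282811254402
[-0.02412441 -0.99970896]
```

The ribs lie at 0.00 rad and the T-bar is within about 0.04 rad of them. The front plate top fell from 115.8 to 112.0, so the cover now rests on the lift pins with the cross pin in the slot. Next I'll shut the fingers and press on the T-bar's top.

Request:
move_arm(deltas=[[0,1,15,-0.008,0.006,0.03],[0,0,12,0,0,0],[0,0,5,0,0,0],[0,0,0,0,0,0],[0,0,0,0,0,0]], hand=1)

```text
t: 19.47
ee_pos: [483.7, 155.4, 170.4]
orientation: [-2.216, -2.227, -0.001]
ft_force: [-0.5, 0.2, -0.1]
width: 1.8
```

Run:
```python
from h import *
plan([485,154.8,145],-1.57,0)
o=snap("v")
im=o["side"]
f=im["frame"][:,:,::-1][140:200,210:300]; cv2.imwrite("pics/v2.png",cv2.resize(f,None,fx=8,fy=8,interpolation=cv2.INTER_CUBIC))
```

```text
t 19.47 pos [483.7 155.4 170.4] q [0.29 0.29 1.91 0.   0.94 0.28] F [-0.5  0.2 -0.1] w 1.8
delta tool [-0.6  1.3 25.4] rot [ 0.    -0.     0.004] rows>= 0.6  R: [[-0.005, 1.0, 0.0], [1.0, 0.005, 0.0], [0.0, 0.0, -1.0]]
```

View pics/v2.png

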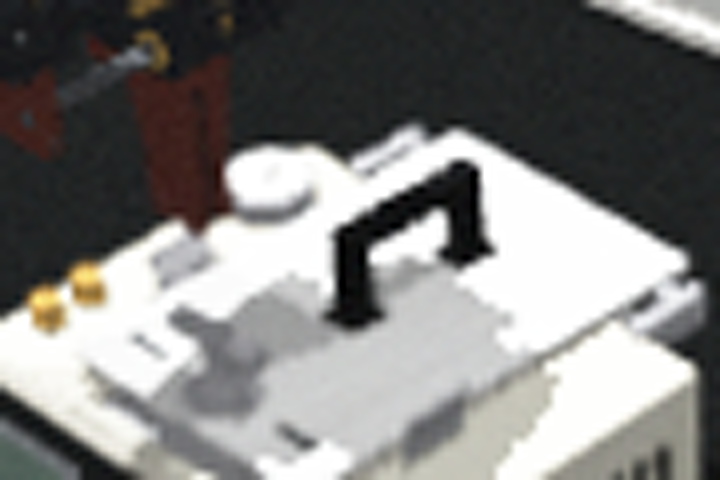

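Request:
move_arm(deltas=[[0,1,15,0,0,0],[0,0,12,0,0,0],[0,0,4,0,0,0],[0,0,0,0,0,0]])

```text
t: 19.9
ee_pos: [486.9, 156.1, 140.6]
orientation: [2.214, 2.226, 0.007]
ft_force: [-0.4, -0.4, -0.3]
width: 0.7
```

Run:
```python
from h import *
plan([485,154.8,125],-1.57,0)
o=snap("w")
im=o["side"]
f=im["frame"][:,:,::-1][140:200,210:300]; cv2.imwrite("pics/w2.png",cv2.resize(f,None,fx=8,fy=8,interpolation=cv2.INTER_CUBIC))
```

```text
t 19.9 pos [486.9 156.1 140.6] q [0.29 0.34 1.93 0.   0.87 0.28] F [-0.4 -0.4 -0.3] w 0.7
delta tool [-1.3 -1.9 15.6] rot [ 0.005 -0.002  0.005] rows>= 0.4  R: [[-0.005, 1.0, 0.005], [1.0, 0.005, 0.002], [0.002, 0.005, -1.0]]
```

View pics/w2.png

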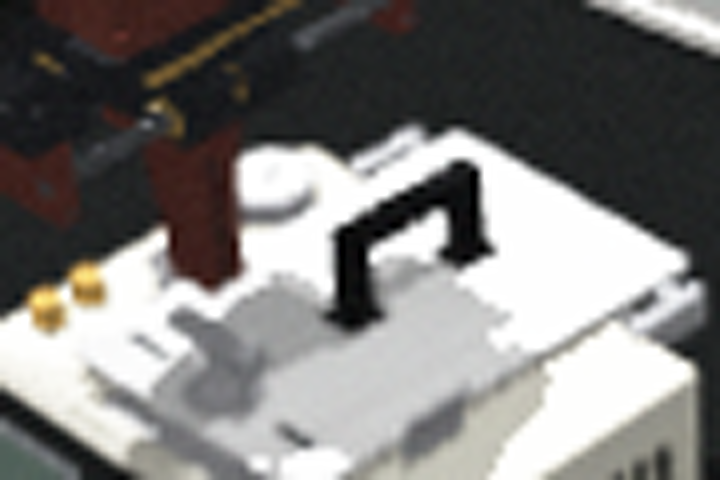

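Request:
move_arm(deltas=[[-1,-1.5,6,0,0,0],[0,0,4,0,0,0],[0,0,1,0,0,0],[0,0,0,0,0,0]])

```text
t: 20.33
ee_pos: [487.0, 155.5, 131.3]
orientation: [2.212, 2.224, 0.013]
ft_force: [-0.6, -0.5, 1.0]
width: 0.6
```

Run:
```python
from h import *
plan([485,154.8,125],-1.57,0)
```

```text
t 20.33 pos [487.  155.5 131.3] q [0.29 0.35 1.94 0.   0.85 0.28] F [-0.6 -0.5  1. ] w 0.6
delta tool [-0.7 -2.   6.3] rot [ 0.009 -0.003  0.005] rows>= 0.2  R: [[-0.005, 1.0, 0.009], [1.0, 0.005, 0.003], [0.003, 0.009, -1.0]]
```

Request:
move_arm(deltas=[[0,-1.5,1,0.005,0,0],[0,0,1,0,0,0]])

```text
t: 20.5
ee_pos: [485.6, 155.6, 129.5]
orientation: [2.215, 2.227, 0.008]
ft_force: [-0.4, 0.1, -0.0]
width: 0.5
```

Request:
move_arm(deltas=[[0,-0.5,1,0,0,0],[0,0,1,0,0,0]])

```text
t: 20.67
ee_pos: [485.2, 155.6, 127.5]
orientation: [2.215, 2.227, 0.008]
ft_force: [-0.3, -0.8, -0.5]
width: 0.5
```

Run:
```python
from h import *
plan([485,154.8,125],-1.57,0)
print(ctrl.get_obs()["moment"])
```

```text
t 20.67 pos [485.2 155.6 127.5] q [0.29 0.35 1.94 0.   0.84 0.28] F [-0.3 -0.8 -0.5] w 0.5
delta tool [-0.8 -0.2  2.5] rot [ 0.004 -0.003  0.005] rows>= 0.1  R: [[-0.005, 1.0, 0.004], [1.0, 0.005, 0.003], [0.003, 0.004, -1.0]]
[-0.11079002  0.06617417  0.01720143]
```

No contact yet, so I'll go on in small steps.

Request:
move_arm(deltas=[[0,0,1,0,0,0],[0,0,1,0,0,0]])

```text
t: 20.83
ee_pos: [485.2, 155.7, 125.4]
orientation: [2.215, 2.227, 0.009]
ft_force: [0.3, -0.3, 0.9]
width: 0.6
```

Request:
move_arm(deltas=[[0,0,1,0,0,0],[0,0,1,0,0,0]])

```text
t: 21.0
ee_pos: [485.3, 155.7, 123.2]
orientation: [2.215, 2.227, 0.009]
ft_force: [0.4, 0.4, 0.2]
width: 0.4
```

Request:
move_arm(deltas=[[0,0,1,0,0,0],[0,0,1,0,0,0]])

```text
t: 21.17
ee_pos: [485.3, 155.7, 120.9]
orientation: [2.215, 2.227, 0.009]
ft_force: [0.4, 1.6, -0.9]
width: 0.6
```

Run:
```python
from h import *
plan([485,154.8,125],-1.57,0)
o=snap("x")
im=o["side"]
f=im["frame"][:,:,::-1][140:200,210:300]; cv2.imwrite("pics/x2.png",cv2.resize(f,None,fx=8,fy=8,interpolation=cv2.INTER_CUBIC))
```

```text
t 21.17 pos [485.3 155.7 120.9] q [0.29 0.36 1.94 0.   0.83 0.28] F [ 0.4  1.6 -0.9] w 0.6
delta tool [-0.9 -0.3 -4.1] rot [ 0.005 -0.003  0.005] rows>= 0.1  R: [[-0.005, 1.0, 0.005], [1.0, 0.005, 0.003], [0.003, 0.005, -1.0]]
```

View pics/x2.png

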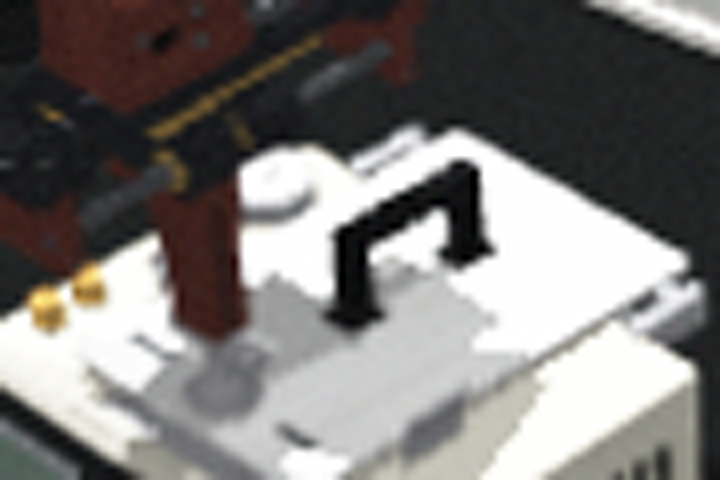

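Request:
move_arm(deltas=[[0,0,1,0,0,0],[0,0,0.5,0,0,0]])

```text
t: 21.43
ee_pos: [485.3, 155.7, 119.5]
orientation: [2.215, 2.227, 0.009]
ft_force: [-1.8, -0.3, 3.3]
width: 0.6
```

Request:
move_arm(deltas=[[0,0,1,0,0,0],[0,0,0.5,0,0,0]])

```text
t: 21.6
ee_pos: [485.1, 155.7, 118.2]
orientation: [2.215, 2.227, 0.008]
ft_force: [-1.4, -0.4, 5.0]
width: 0.6
```

Request:
move_arm(deltas=[[0,0,1,0,0,0],[0,0,0.5,0,0,0]])

```text
t: 21.77
ee_pos: [484.9, 155.7, 117.1]
orientation: [2.215, 2.227, 0.008]
ft_force: [-2.0, -0.4, 6.0]
width: 0.2
```

Request:
move_arm(deltas=[[0,-0.3,1,0,0,0],[0,0,0.5,0,0,0]])

```text
t: 21.93
ee_pos: [484.7, 155.8, 116.3]
orientation: [2.215, 2.227, 0.008]
ft_force: [-2.1, -0.5, 7.4]
width: 0.3
```

Request:
move_arm(deltas=[[0,0,1,0,0,0],[0,0,0.5,0,0,0]])

```text
t: 22.1
ee_pos: [484.5, 155.7, 115.5]
orientation: [2.215, 2.227, 0.008]
ft_force: [-2.0, -0.6, 7.7]
width: 0.6
```

```bash
cat > chk.py <<'E'
from h import *
import sys
tag=sys.argv[1]
plan([485,154.8,115],-1.57,0); print(ctrl.get_obs()["moment"])
o=snap(tag); s=o["side"]
C=cloud(s); P=C[150:200,215:300].reshape(-1,3)
m=(P[:,2]>95)&(P[:,2]<125)&(P[:,1]>95)&(P[:,1]<150)&(P[:,0]>495)&(P[:,0]<655); P=P[m]; A=np.c_[P[:,:2]-[481,153],np.ones(len(P))]
for _ in range(5):
    x=np.linalg.lstsq(A,P[:,2],rcond=None)[0]; r=P[:,2]-A@x; k=abs(r)<5; A=A[k];P=P[k]
print("front z",x[2],"rear z",x[2]+x[0]*168,"slope",x,len(P))
f=s["frame"][:,:,::-1][140:200,210:300]; cv2.imwrite(f"pics/{tag}2.png",cv2.resize(f,None,fx=8,fy=8,interpolation=cv2.INTER_CUBIC))
o=ctrl.get_obs(); print(o["t"],o["ee_pos"],o["ft_force"])
E
python3 chk.py y
```

```text
t 22.1 pos [484.5 155.7 115.5] q [0.29 0.37 1.95 0.   0.82 0.28] F [-2.  -0.6  7.7] w 0.6
delta tool [-0.9  0.4  0.5] rot [ 0.004 -0.003  0.005] rows>= 0.1  R: [[-0.005, 1.0, 0.004], [1.0, 0.005, 0.003], [0.003, 0.004, -1.0]]
[-0.20405262  0.53179231 -0.05555038]
front z 108.51362132499723 rear z 106.47649235478046 slope [-1.21257677e-02 -2.22455100e-02  1.08513621e+02] 539
22.2 [484.5938652  155.76998643 115.58286269] [-2.14334254  0.28558838  7.90020899]
```

View pics/y2.png

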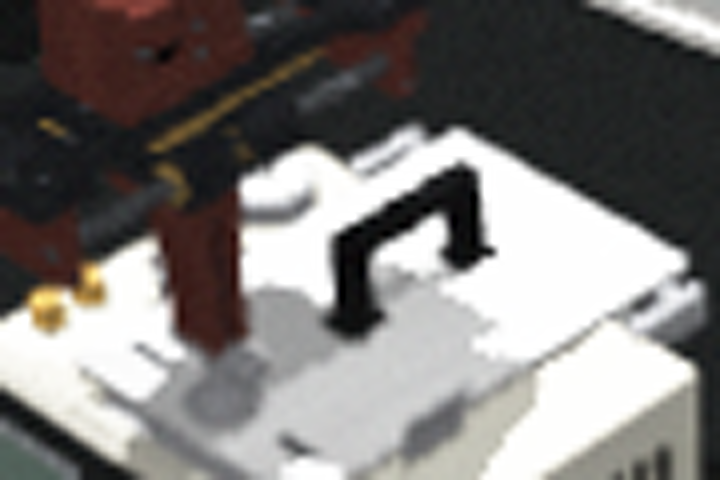

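Request:
move_arm(deltas=[[0,0,1,0,0,0],[0,0,0.7,0,0,0]])

```text
t: 22.37
ee_pos: [484.4, 155.8, 114.8]
orientation: [2.215, 2.227, 0.008]
ft_force: [-3.0, -0.3, 9.0]
width: 0.5
```

Request:
move_arm(deltas=[[0,0,1,0,0,0],[0,0,0.7,0,0,0]])

```text
t: 22.53
ee_pos: [484.5, 155.8, 114.5]
orientation: [2.215, 2.227, 0.008]
ft_force: [-4.9, -1.2, 12.6]
width: 0.4
```

```bash
python3 chk.py z
```

```text
t 22.53 pos [484.5 155.8 114.5] q [0.29 0.37 1.95 0.   0.81 0.28] F [-4.9 -1.2 12.6] w 0.4
delta tool [-1.   0.5 -0.5] rot [ 0.004 -0.003  0.005] rows>= 0.1  R: [[-0.006, 1.0, 0.004], [1.0, 0.006, 0.003], [0.003, 0.004, -1.0]]
[-0.28542559  0.83670132 -0.03820249]
front z 107.33774318087295 rear z 106.20085301517334 slope [-6.76720337e-03 -2.72878739e-02  1.07337743e+02] 552
22.6333 [484.46318816 155.80654995 114.54822973] [-3.85838103 -1.08166061 11.79971322]
```

The force now rises steeply, 3.6 N over 0.3 mm, so the cover is on the gasket. The rear is unchanged, at 106.2 against 106.5. There is a sideways push of about 4 N, which I'll ease while keeping the press.

Request:
move_arm(deltas=[[0,-0.6,0.5,0,0,0],[0,-0.3,0.5,0,0,0]])

```text
t: 22.8
ee_pos: [484.5, 155.8, 115.0]
orientation: [2.213, 2.226, 0.011]
ft_force: [-1.8, -1.3, 7.3]
width: 0.5
```

```bash
python3 chk.py za
python3 - <<'E'
from h import *
for _ in range(4):
    eyes.get_image("side"); o=ctrl.get_obs(); print(round(o["t"],2),o["ee_pos"].round(2),o["ft_force"].round(2))
E
```

```text
t 22.8 pos [484.5 155.8 115. ] q [0.29 0.37 1.95 0.   0.81 0.28] F [-1.8 -1.3  7.3] w 0.5
delta tool [-1.   0.5  0. ] rot [ 0.007 -0.004  0.005] rows>= 0.1  R: [[-0.006, 1.0, 0.007], [1.0, 0.006, 0.004], [0.004, 0.007, -1.0]]
[-0.30697053  0.42252084 -0.00333618]
front z 107.77643453442127 rear z 106.22189039306903 slope [-9.25323894e-03 -2.42458249e-02  1.07776435e+02] 545
22.9 [484.46693272 155.81337721 114.97111517] [-1.94265149 -1.42721956  7.51217306]
22.95 [484.48 155.85 114.96] [-2.17 -1.99  8.2 ]
23.0 [484.5  155.84 114.95] [-1.49 -1.98  7.45]
23.05 [484.46 155.82 114.93] [-1.8  -1.41  8.02]
23.1 [484.46 155.83 114.93] [-0.83 -0.69  8.28]
```

View pics/za2.png

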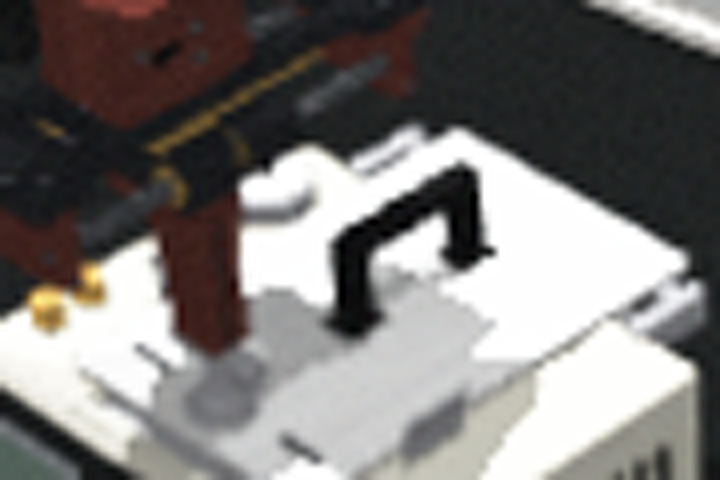

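Request:
move_arm(deltas=[[0,-0.2,1,0,0,0],[0,-0.2,0.8,0,0,0],[0,-0.2,0.8,0,0,0]])

```text
t: 23.35
ee_pos: [484.5, 155.8, 114.5]
orientation: [2.213, 2.226, 0.013]
ft_force: [-3.2, -1.7, 11.3]
width: 0.4
```

```bash
python3 chk.py zb
python3 - <<'E'
from h import *
for _ in range(6):
    eyes.get_image("side"); o=ctrl.get_obs(); print(round(o["t"],2),o["ee_pos"].round(2),o["ft_force"].round(2))
E
```

```text
t 23.35 pos [484.5 155.8 114.5] q [0.29 0.37 1.95 0.   0.81 0.28] F [-3.2 -1.7 11.3] w 0.4
delta tool [-1.   0.5 -0.5] rot [ 0.008 -0.004  0.005] rows>= 0.1  R: [[-0.006, 1.0, 0.008], [1.0, 0.006, 0.004], [0.004, 0.008, -1.0]]
[-0.29931333  0.70645449 -0.0018921 ]
front z 107.26132956047087 rear z 106.01968881119046 slope [-7.39071875e-03 -3.28736443e-02  1.07261330e+02] 542
23.45 [484.53407087 155.82399281 114.57480854] [-3.00427017 -1.00552178 10.39816189]
23.5 [484.53 155.81 114.56] [-3.14 -1.99 11.22]
23.55 [484.52 155.82 114.57] [-2.98 -1.55 10.23]
23.6 [484.53 155.84 114.58] [-3.99 -1.53 11.24]
23.65 [484.51 155.82 114.55] [-2.74 -1.98 11.57]
23.7 [484.53 155.83 114.57] [-3.54 -1.6  10.57]
23.75 [484.54 155.83 114.56] [-3.41 -1.45 11.22]
```

Request:
move_arm(deltas=[[0,-0.2,1,0,0,0],[0,-0.2,1,0,0,0],[0,-0.2,1,0,0,0]])

```text
t: 24.0
ee_pos: [484.6, 155.8, 114.5]
orientation: [2.212, 2.225, 0.015]
ft_force: [-4.4, -1.4, 13.4]
width: 0.7
```

```bash
python3 chk.py zc
python3 - <<'E'
from h import *
for _ in range(5):
    eyes.get_image("side"); o=ctrl.get_obs(); print(round(o["t"],2),o["ee_pos"].round(2),o["ft_force"].round(2))
t=load("zc")["top"]["frame"][:,:,::-1]; cv2.imwrite("pics/zc_t.png",cv2.resize(t[120:300,120:360],None,fx=3,fy=3))
a=load("a")["side"]["frame"][:,:,::-1]
E
```

```text
t 24.0 pos [484.6 155.8 114.5] q [0.29 0.37 1.95 0.   0.81 0.28] F [-4.4 -1.4 13.4] w 0.7
delta tool [-1.   0.4 -0.5] rot [ 0.01  -0.004  0.005] rows>= 0.1  R: [[-0.006, 1.0, 0.01], [1.0, 0.006, 0.004], [0.004, 0.01, -1.0]]
[-0.34837152  0.78867656  0.01523094]
front z 107.77490114724874 rear z 106.27713680164382 slope [-8.91526396e-03 -2.45323840e-02  1.07774901e+02] 543
24.1 [484.6111884  155.86254145 114.52499335] [-3.94877861 -2.43408736 14.12331318]
24.15 [484.6  155.84 114.51] [-4.74 -1.12 14.14]
24.2 [484.61 155.83 114.53] [-4.53 -1.8  12.43]
24.25 [484.62 155.85 114.52] [-4.3  -2.07 12.64]
24.3 [484.57 155.84 114.49] [-4.31 -1.2  14.02]
24.35 [484.59 155.83 114.5 ] [-3.41 -2.02 13.53]
```

View pics/zc2.png

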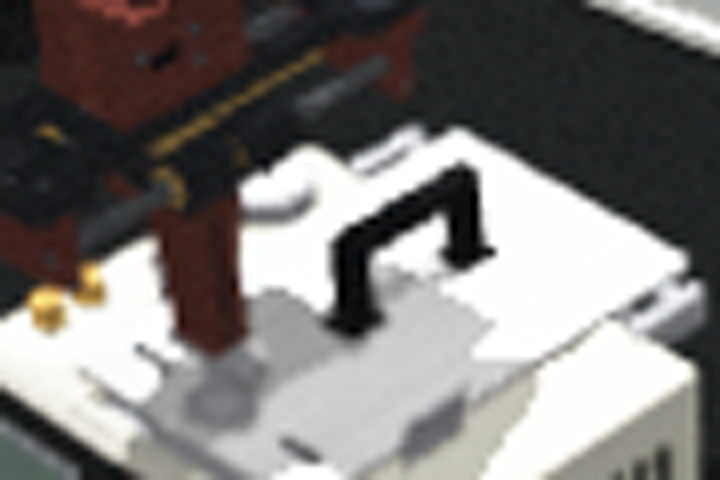

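View pics/zc_side.png

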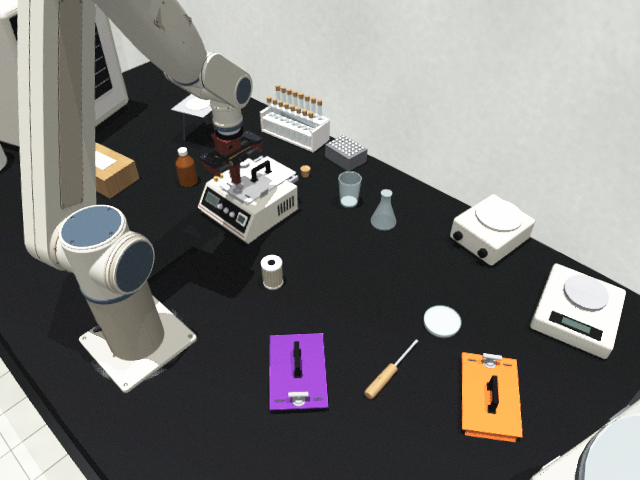

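The last push added about 2.5 N for only 0.05 mm, so the front is hard against the gasket. The rear is unmoved, and everything else stands where it was. I'm handing in while holding.

Run:
```python
from h import *
print(ctrl.close_job()); o=ctrl.get_obs(); print(o["t"],o["ee_pos"].round(2),o["ft_force"].round(1))
```

```text
the job is handed in; nothing more can be done
None
the job is handed in; nothing more can be done
```

I handed the job in at about 24.4 s with the cover refitted and the arm still pressing its front down; no verdict is reported. The steps were: hook the aluminium cover over the bar, turn the T-bar in line with the ribs while the cover hung there, then press with the shut fingers on the T-bar's top.

**Last checks**
- **T-bar:** the side view put it within about 0.04 rad of the rib line. The plate's front dropped from about 8 mm to about 5 mm up, so the pin had entered the slot. At the end the fingers hid the T-bar, so I could not see its angle again.
- **Flush:** the hold was steady at 12–14 N down. The last 2.5 N moved the tool only about 0.05 mm, so the front is on the gasket.
- **Hooked edge:** its measured height stayed at 106.0–106.7 mm throughout, so it is still on the bar.
- **Other things:** all of them looked unmoved in the last side picture.

**What failed or disagreed**
- **First turn missed:** the fingertips sit about 22 mm higher than the reported TCP suggests, so they passed over the T-bar without touching it. I went about 18 mm deeper and the second turn worked.
- **Depth fit:** the final depth measurement still shows the front about 1–1.5 mm above the rear. I put this down mostly to bias in the depth readings and trusted the force stiffness instead.
- **Sideways push:** about 4 N towards the bar remained during the hold.

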